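Lengthen the telescoping work rest and lay the brass stem in it

TASK

Squeeze in the red spring button of the telescoping work rest, draw the sleeve out until the button pops through the hole in the dark collar, and push or tug it there gently (about 10 N, never over 25 N) to feel that it is caught. Then lift the brass stem off its wooden rack and lay it gently along the rest, its two necks in the two black V supports, and let go.

Things in the scene. Friction and masses are not known exactly. Their poses are not given: they have to be found in the camera images.
- rest: Fixed telescoping work rest: grey base plate 100 x 280 x 12 mm on the table under a level square tube. Origin: centre of the plate's underside. y runs along the tube, the way the sleeve draws out; x is level across it, z up. Black V supports, 10 mm thick along y, tops 130 mm high, hold the stem with its axis at x = 0, z = 125 mm: one fixed at y = -110 mm, one on the sleeve.
- sleeve_mid (a point): Centre line of the aluminium sleeve, beside the button at the start: x = 0, y = 5 mm + travel, z = 80 mm of the rest. The sleeve is 36 mm wide in x, 30 mm tall, from 80 mm behind (-y) to 80 mm ahead of this point, on a fixed dark inner tube. A dark collar, 39 mm wide, 33 mm tall, 49 mm long, is clamped round it, its near edge 23 to 39 mm behind this point; the second hole is in its +x side.
- sleeve (a joint): Travel of the sleeve along +y of the rest, m: 0 (within 1 mm) at the start, end stop 0.068. Friction about 3 N. The button meets the middle of the second hole somewhere from 0.037 to 0.053: where the collar was clamped is not measured, so feel for it. Holes are 15 mm square for a 12 mm button, so a caught sleeve has 1.5 mm of play either way. With the button out it is blocked.
- button (a joint): How far the spring button is in, m: 0 out, 0.006 level with the sleeve's side, 0.009 inside. 3 N at 0, 6 N at 0.006, 8 N at 0.009. Squeezing the sleeve along x with a finger over the button presses it level and grips the sleeve; then drawing the sleeve with 10 to 20 N makes its domed tip duck under the hole's edge. It rubs along inside and springs out by itself at the second hole.
- button_tip (a point): Tip of the red button, 12 mm thick, domed. It points along +x of the rest and sticks out 6 mm from the sleeve's +x side, at x = 24 mm (when out), y = 5 mm, z = 80 mm of the rest. It does not move along y when the sleeve slides.
- sleeve_rest (a point): Point in the sleeve's V support where the axis of the laid stem passes: x = 0, y = 65 mm + travel, z = 125 mm of the rest.
- stem_mid (a point): Middle of the loose brass stem, on its axis, which is y of this frame; 290 mm long, 0.35 to 0.6 kg, the same both ways round. Round grip 26 mm thick, 56 mm long in the middle; shaft 22 mm; two necks 20 mm thick, 44 mm long, centred 110 mm either side of the middle between 30 and 32 mm collars. It starts level in a low wooden rack, its axis 45 mm above the table.
- stem: The same brass stem; origin and axes as stem_mid.
- rack: Fixed light wooden rack that holds the stem at the start: base 70 x 170 x 8 mm, length along y; two Vs, 14 mm thick, at y = +-60 mm, tops about 50 mm high. Origin: centre of the underside.

How it is judged (in metres and radians):
On the way, in this order (a step that is already met when the one before it is completed fails the run):
1. the button is pressed in and the sleeve drawn off its first hole (value of joint sleeve above 0.012 m and value of joint button above 0.006 m), for 0.05 s.
2. the button is out through the second hole and the sleeve has been pushed or tugged against it with at least 5 N (value of joint sleeve between 0.034 and 0.056 m and value of joint button below 0.002 m and contact force between button and sleeve above 5 N), for 0.05 s.
At the end, for the whole second after the job is handed in: The button is out (within 2 mm) in the second hole, the sleeve drawn out 34 to 56 mm; the stem rests still in both Vs: its middle 121 to 129 mm above the rest's underside, within 5 mm across and 16 mm along of the rest's middle, its axis within 0.04 rad of the rest's (value of joint sleeve between 0.034 and 0.056 m and value of joint button below 0.002 m and z of stem_mid in the frame of rest between 0.121 and 0.129 m and x of stem_mid in the frame of rest between -0.005 and 0.005 m and y of stem_mid in the frame of rest between -0.016 and 0.016 m and angle between the y axis of stem_mid and the y axis of rest, either way round below 0.04 rad and linear speed of stem below 0.02 m/s and velocity of joint sleeve below 0.005 m/s); the robot touches nothing.
It fails at once if the sleeve is forced against the button with more than 25 N (contact force between button and sleeve above 25 N).
It fails at once if the stem is dropped or rammed into the rest (over 40 N) (contact force between stem and rest above 40 N or contact force between stem and sleeve above 40 N).
It also fails if it takes over 58 s, if anything falls off the work surface, if the arm or the gripper's body presses on something with over 40 N, if the wrist force passes 120 N, or if a joint passes its speed limit or range.

ROBOT

A 7-joint arm with a two-finger parallel gripper is mounted at the origin on the work surface. World frame = base frame: x ahead of the robot, y to its left, z up, the work surface at z = 0. Lengths are in mm, angles in rad, forces in N, time in s.
With the tool pointing down it reaches from about 350 to 900 mm from the base axis. Payload 8.1 kg.
Tool frame: the origin (TCP) lies at the very end of the fingers, on their centre line; the grasp point (between the pads) lies 19 mm behind it; z points along the fingers, x is the direction in which the jaws open and shut, and the axes are right-handed (so a half turn about z gives the same grasp; the last joint's range is limited). The gripper opens to 92 mm and grips with 3 to 60 N. Pads are 19 mm wide; open, the fingers measure 130 mm over their backs; the gripper's body (75 mm by 190 mm) begins 47 mm behind the grasp point.
Start: joints at [1.134, 0.434, 0.025, 1.573, -0.012, 1.134, -0.075], TCP at [204.749, -590.525, 226.742] pointing down, gripper open.
Joint ranges: [-2.62, 2.62], [-0.44, 2.09], [-1.27, 1.32], [0.08, 2.57], [-1.32, 4.46], [0.12, 2], [-2.74, 2.74]. Speed limits (rad/s): [2.22, 2.22, 3.01, 3.01, 3.14, 3.14, 3.14].

INTERFACE

Orientations are given as a unit quaternion [x, y, z, w].
In Python, from bench import monitor, optics, finish_job gives the robot as it stands. The module is installed in compiled form; this text tells all that it offers.
- The arm moves only by the tool arm_command, never from a script. Its argument "deltas" is a list of rows, each an object of numbers: "dx", "dy", "dz": the shift along the tool's x, y, z each as a share of 0.1 m, from -1 to 1; "rx", "ry", "rz": the turn, a rotation vector about the tool's x, y, z each as a share of 120 degrees, from -1 to 1; "jaw": the closure, from -1 (fully open) to 1 (shut). In form: [{"dx": .., "dy": .., "dz": .., "rx": .., "ry": .., "rz": .., "jaw": ..}, ...]. A call has exactly 5 rows; each row shifts and turns the commanded pose from where the row before left it, along the tool's axes as they then stand; what a row does not reach is not made up. A row lasts 1/12 s, in which the tool goes at most 41.7 mm and 7.16 degrees, less where a joint would pass 70% of its speed; a pose out of reach is approached as far as the arm can. A call with a number of a shift or a turn outside -1 to 1 is refused whole. A call with a gripper value outside its range is refused whole. The fingers move at their own pace and stop on an object; "newtons" is the grip in N (left out, the last holds). Time passes only in rows, so rows that do not move let the fingers close, or fill a call up. It gives the time, the measured TCP pose, the force and the opening at its end, in the units of the state.
- monitor.state(): the state, without advancing time (a new reading comes with each control period).
- optics.get_image(name): name is "scene" or "side" or "wrist"; returns a dict with "img" (420x560x3 uint8, blue, green, red), "fx", "fy", "cx", "cy" (pixels), "k1" (the pictures are not rectified: a ray, as slopes to the right and down, at radius r is drawn at 1 + k1 r^2 times it, then the intrinsics apply), "position" and "attitude" of the camera in the world; the wrist camera has in their place "mount" (4x4, takes a point from camera to tool coordinates, whose origin is the TCP and whose axes are the tool frame's). Camera axes: x right, y down, z forward; pixel columns grow to the right and rows downward; lengths in mm; the calibration is good to about 2 mm. A picture is of the moment at which its call begins: read the wrist's pose just before it. There is no depth.
- finish_job(): hands the job in, once; it reports no verdict.
The state is a dict: "time": time; "q": joint angles; "joint_vel": joint speeds; "joint_efforts": joint torques, N m; "position": TCP position; "ee_rot": TCP orientation; "force": force on the tool from outside, world axes, zero at the start; "torque": the same for the moment, N m; "opening": finger opening in mm.
Only numpy, scipy, OpenCV 4.12 (cv2) and the standard library are available. Lean on these libraries where they do the work, as an engineer would, in place of code of your own. Each camera call takes 0.05 s, during which the arm holds its last target.

## Working session

There is one attempt and no reset: what is moved stays moved. The work goes in short steps, Python scripts to look and compute and a tool call to move; the robot and the scene stay as the last step left them, time stands still between calls to the robot, and variables do not carry over. Pictures are saved under pics/ and viewed, and the job is handed in when it is done.

Besides the shell and the picture viewer there is one more tool, called after "Request:" as name(argument=value, ...) on one line, values as JSON. arm_command: Moves the arm, as the interface text tells. Shift numbers are shares of 0.1 m and turn numbers shares of 120 degrees, none past 1 either way. Its arguments: {"type":"object","properties":{"deltas":{"type":"array","items":{"type":"object","properties":{"dx":{"type":"number"},"dy":{"type":"number"},"dz":{"type":"number"},"rx":{"type":"number"},"ry":{"type":"number"},"rz":{"type":"number"},"jaw":{"type":"number"}}}},"newtons":{"type":"number"}},"required":["deltas"]}

```bash
mkdir -p pics
cat > h.py <<'E'
import numpy as np, cv2
from scipy.spatial.transform import Rotation as R
from bench import monitor, optics, finish_job
E
python3 - <<'E'
from h import *
s=monitor.state(); print({k:np.round(v,3).tolist() for k,v in s.items()})
import pickle
for n in ("scene","side","wrist"):
    d=optics.get_image(n); cv2.imwrite(f"pics/{n}0.png",d["img"])
    print(n,{k:np.round(v,4).tolist() for k,v in d.items() if k!="img"})
    pickle.dump(d,open(f"{n}0.pkl","wb"))
E
```

```text
{'time': 0.0, 'q': [1.134, 0.435, 0.025, 1.574, -0.012, 1.134, -0.075], 'joint_vel': [0.001, 0.0, -0.001, -0.001, 0.002, 0.001, -0.0], 'joint_efforts': [0.001, -66.785, 0.985, -31.445, -0.061, 0.043, 0.0], 'position': [204.537, -590.08, 225.954], 'ee_rot': [0.815, -0.58, -0.001, -0.0], 'force': [-0.21, 1.03, 0.557], 'torque': [-0.002, 0.013, 0.001], 'opening': 91.983}
scene {'fx': 400.7921, 'fy': 400.7921, 'cx': 278.7233, 'cy': 212.0043, 'k1': -0.0802, 'position': [1025.5726, -52.7759, 870.439], 'attitude': [0.7511, 0.5978, -0.1796, -0.2149]}
side {'fx': 479.1299, 'fy': 479.1299, 'cx': 274.795, 'cy': 209.8181, 'k1': -0.0535, 'position': [429.2265, -663.2836, 625.3261], 'attitude': [0.8932, -0.0666, 0.0386, -0.4429]}
wrist {'fx': 347.4712, 'fy': 347.4712, 'cx': 278.6667, 'cy': 212.6435, 'k1': -0.0902, 'mount': [[1.0, -0.0013, -0.0002, -1.1551], [0.0013, 0.9545, 0.2983, -82.6645], [-0.0002, -0.2983, 0.9545, -156.8821], [0.0, 0.0, 0.0, 1.0]]}
```

View pics/scene0.png

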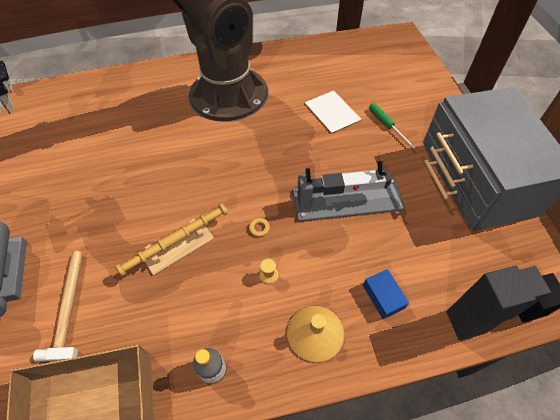

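View pics/side0.png

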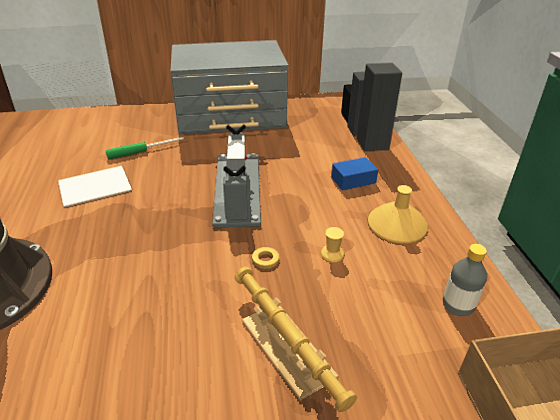

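View pics/wrist0.png

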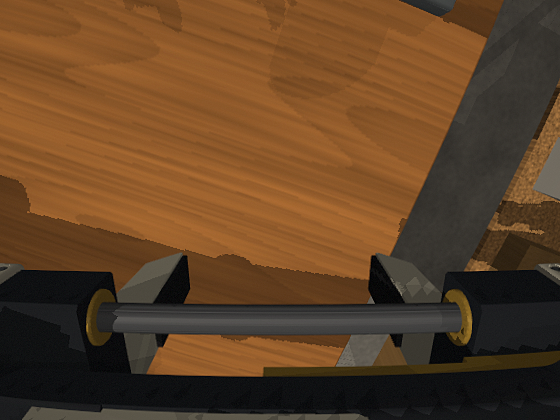

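Run:
```python
import cv2
a=cv2.imread("pics/scene0.png"); b=cv2.imread("pics/side0.png")
cv2.imwrite("pics/c1.png",cv2.resize(a[150:230,280:415],None,fx=5.9,fy=5.9,interpolation=cv2.INTER_CUBIC))
cv2.imwrite("pics/c2.png",cv2.resize(b[115:235,195:285],None,fx=5,fy=5,interpolation=cv2.INTER_CUBIC))
cv2.imwrite("pics/c3.png",cv2.resize(a[195:285,105:240],None,fx=5.9,fy=5.9,interpolation=cv2.INTER_CUBIC))
cv2.imwrite("pics/c4.png",cv2.resize(b[260:415,225:365],None,fx=3.8,fy=3.8,interpolation=cv2.INTER_CUBIC))
```

```text
(no output)
```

View pics/c1.png

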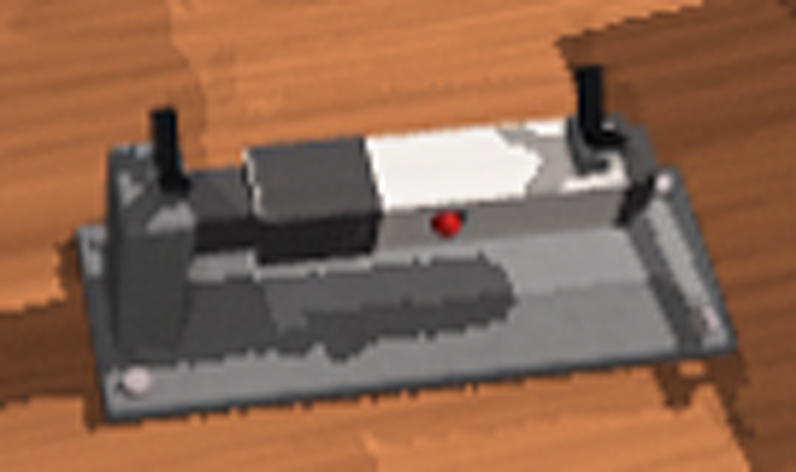

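View pics/c2.png

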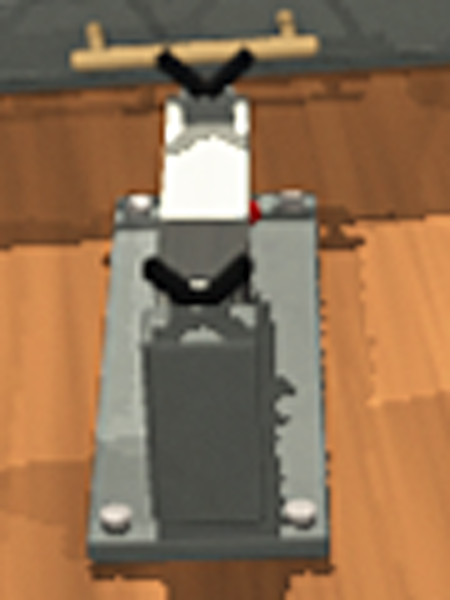

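View pics/c3.png

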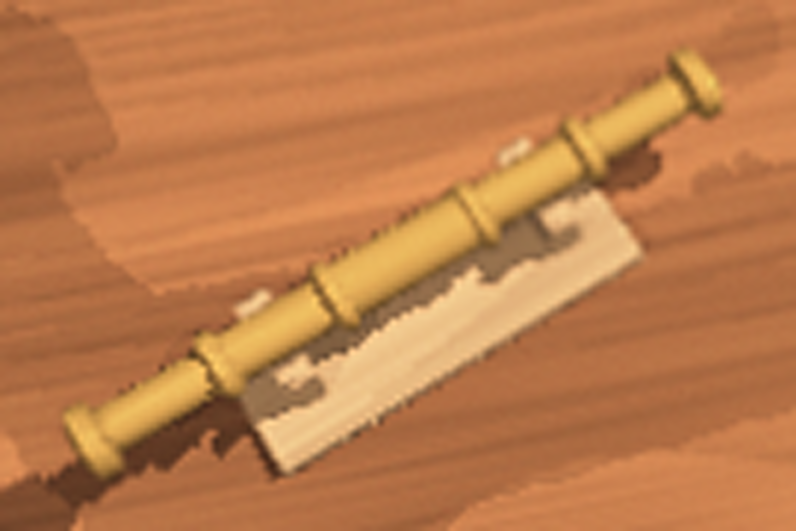

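View pics/c4.png

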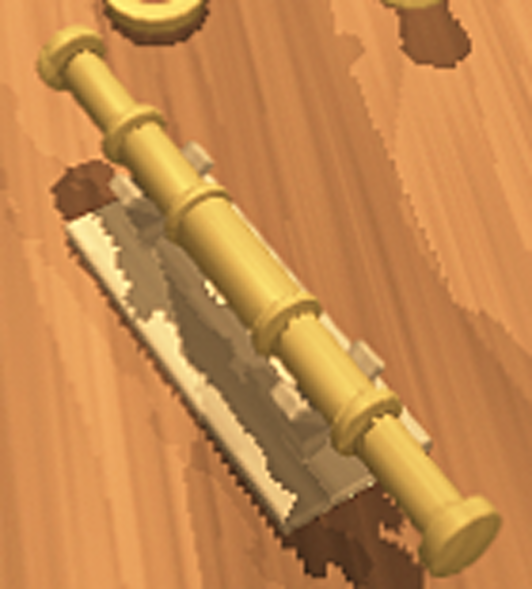

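```bash
cat >> h.py <<'E'
import pickle
from scipy.optimize import least_squares
def project(d,P,tcp=None):
    P=np.atleast_2d(P).astype(float)
    if "mount" in d:
        M=np.array(d["mount"]); pos,q=tcp
        Rt=R.from_quat(q).as_matrix(); Rc=Rt@M[:3,:3]; c=Rt@M[:3,3]+np.array(pos)
    else:
        Rc=R.from_quat(d["attitude"]).as_matrix(); c=np.array(d["position"])
    Q=(P-c)@Rc; u=Q[:,:2]/Q[:,2:]; r2=(u**2).sum(1,keepdims=True); u=u*(1+d["k1"]*r2)
    return u*[d["fx"],d["fy"]]+[d["cx"],d["cy"]]
def fr(p,z0=0):  # x,y,yaw -> func
    c,s=np.cos(p[2]),np.sin(p[2]); M=np.array([[c,-s,0],[s,c,0],[0,0,1.]])
    return lambda L: np.atleast_2d(L)@M.T+[p[0],p[1],z0]
E
cat > fit0.py <<'E'
from h import *
S=pickle.load(open("scene0.pkl","rb"));D=pickle.load(open("side0.pkl","rb"))
c1=lambda p:(np.array(p,float)+.5)/5.9+[280,150]-.5
c2=lambda p:(np.array(p,float)+.5)/5+[195,115]-.5
c3=lambda p:(np.array(p,float)+.5)/5.9+[105,195]-.5
c4=lambda p:(np.array(p,float)+.5)/3.8+[225,260]-.5
Ls=[(50,-140,12),(50,140,12),(-50,140,12),(-50,-140,12),(24,5,80)]
ps=c1([(108,408),(735,345),(680,170),(80,232),(448,223)])
Ld=[(-50,-140,12),(50,-140,12),(50,140,12),(-50,140,12),(24,5,80)]
pd=c2([(90,545),(328,543),(316,200),(120,200),(260,211)])
f=lambda p:np.r_[(project(S,fr(p)(Ls))-ps).ravel(),(project(D,fr(p)(Ld))-pd).ravel()]
r=least_squares(f,[450,250,0]); print("rest",r.x.round(4)); print(f(r.x).reshape(-1,2).round(2).tolist())
rest=r.x
# collar near edge: top +x edge (19.5,y,96.5) in scene at c1(380,213)?
from scipy.optimize import minimize
for L,px in (((19.5,None,96.5),(381,211)),((19.5,None,63.5),(379,252)),((-19.5,None,96.5),(366,138))):
    g=lambda y:((project(S,fr(rest)((L[0],y[0],L[2])))-c1(px)).ravel())
    rr=least_squares(g,[-30]); print("collar edge y",rr.x-5,g(rr.x))
# stem
Ls=[(0,145,0),(0,-145,0)]; ps=c3([(706,85),(86,445)])
Ld=[(0,145,0),(0,-145,0)]; pd=c4([(68,50),(466,540)])
f=lambda p:np.r_[(project(S,fr(p,45)(Ls))-ps).ravel(),(project(D,fr(p,45)(Ld))-pd).ravel()]
r=least_squares(f,[450,-200,-.5]); print("stem",r.x.round(4)); print(f(r.x).reshape(-1,2).round(2).tolist())
E
python3 fit0.py
```

```text
rest [ 4.883976e+02  2.411075e+02 -1.067000e-01]
[[-0.92, 1.32], [0.91, 0.42], [-0.28, -0.78], [-1.48, -0.94], [-0.13, 2.66], [-1.36, -0.24], [0.09, -0.89], [-0.07, -1.96], [-0.79, -1.31], [0.1, 0.43]]
collar edge y [-28.83662731] [0.03595605 0.3552741 ]
collar edge y [-25.29634031] [0.12443866 1.21076896]
collar edge y [-27.17180353] [-0.0126874 -0.1286451]
stem [ 5.258429e+02 -2.051403e+02  4.022000e-01]
[[1.46, -0.84], [-1.23, 1.39], [-0.98, -1.99], [0.31, 1.16]]
```

```bash
cat >> h.py <<'E'
def pose(): 
    s=monitor.state(); return s,np.array(s["position"]),R.from_quat(s["ee_rot"])
def plan(x,y,z,yawdeg,n,show=True):
    """rows to go straight to TCP x,y,z, tool x at yawdeg, z down"""
    s,p,r=pose(); a=np.radians(yawdeg)
    T=R.from_matrix(np.array([[np.cos(a),np.sin(a),0],[np.sin(a),-np.cos(a),0],[0,0,-1.]]))
    rv=(r.inv()*T).as_rotvec(); d=np.array([x,y,z])-p
    print("time",round(s["time"],2),"d",d.round(1),"turn",np.degrees(rv).round(2))
    st=d/n; rr=r; out=[]
    for i in range(n):
        t=rr.inv().apply(st)/100; w=np.degrees(rv)/n/120
        out.append(np.r_[t,w]); rr=rr*R.from_rotvec(rv/n)
    for o in out: print(o.round(4).tolist())
    return out
E
python3 -c "
from h import *
plan(500,-220,260,-39,15)"
```

```text
time 0.15 d [295.4 370.2  33.8] turn [-1.000e-02  7.000e-02 -3.188e+01]
[-0.1687, -0.2669, -0.0224, -0.0, 0.0, -0.0177]
[-0.1587, -0.273, -0.0224, -0.0, 0.0, -0.0177]
[-0.1484, -0.2787, -0.0224, -0.0, 0.0, -0.0177]
[-0.138, -0.284, -0.0225, -0.0, 0.0, -0.0177]
[-0.1274, -0.2889, -0.0225, -0.0, 0.0, -0.0177]
[-0.1166, -0.2934, -0.0225, -0.0, 0.0, -0.0177]
[-0.1056, -0.2976, -0.0225, -0.0, 0.0, -0.0177]
[-0.0945, -0.3013, -0.0225, -0.0, 0.0, -0.0177]
[-0.0833, -0.3046, -0.0225, -0.0, 0.0, -0.0177]
[-0.0719, -0.3074, -0.0225, -0.0, 0.0, -0.0177]
[-0.0604, -0.3099, -0.0225, -0.0, 0.0, -0.0177]
[-0.0489, -0.3119, -0.0225, -0.0, 0.0, -0.0177]
[-0.0373, -0.3135, -0.0225, -0.0, 0.0, -0.0177]
[-0.0257, -0.3147, -0.0226, -0.0, 0.0, -0.0177]
[-0.014, -0.3154, -0.0226, -0.0, 0.0, -0.0177]
```

Request:
arm_command(deltas=[{"dx": -0.17,"dy": -0.27,"dz": -0.02,"rz": -0.018,"jaw": -1},{"dx": -0.16,"dy": -0.27,"dz": -0.02,"rz": -0.018,"jaw": -1},{"dx": -0.15,"dy": -0.28,"dz": -0.02,"rz": -0.018,"jaw": -1},{"dx": -0.14,"dy": -0.28,"dz": -0.02,"rz": -0.018,"jaw": -1},{"dx": -0.13,"dy": -0.29,"dz": -0.02,"rz": -0.018,"jaw": -1}])

```text
invalid input at $.deltas[0]: expected keys dx, dy, dz, rx, ry, rz, jaw
```

Request:
arm_command(deltas=[{"dx": -0.12,"dy": -0.29,"dz": -0.02,"rz": -0.018,"jaw": -1},{"dx": -0.11,"dy": -0.3,"dz": -0.02,"rz": -0.018,"jaw": -1},{"dx": -0.095,"dy": -0.3,"dz": -0.02,"rz": -0.018,"jaw": -1},{"dx": -0.08,"dy": -0.3,"dz": -0.02,"rz": -0.018,"jaw": -1},{"dx": -0.07,"dy": -0.31,"dz": -0.02,"rz": -0.018,"jaw": -1}])

```text
invalid input at $.deltas[0]: expected keys dx, dy, dz, rx, ry, rz, jaw
```

Request:
arm_command(deltas=[{"dx": -0.06,"dy": -0.31,"dz": -0.02,"rz": -0.018,"jaw": -1},{"dx": -0.05,"dy": -0.31,"dz": -0.02,"rz": -0.018,"jaw": -1},{"dx": -0.04,"dy": -0.31,"dz": -0.02,"rz": -0.018,"jaw": -1},{"dx": -0.025,"dy": -0.31,"dz": -0.02,"rz": -0.018,"jaw": -1},{"dx": -0.015,"dy": -0.31,"dz": -0.02,"rz": -0.018,"jaw": -1}])

```text
invalid input at $.deltas[0]: expected keys dx, dy, dz, rx, ry, rz, jaw
```

```bash
cat >> h.py <<'E'
def snap(name,tag):
    s=monitor.state(); d=optics.get_image(name); d["tcp"]=(s["position"],s["ee_rot"])
    cv2.imwrite(f"pics/{name}{tag}.png",d["img"]); pickle.dump(d,open(f"{name}{tag}.pkl","wb")); return d
E
python3 -c "
from h import *
snap('wrist','1')
o=plan(496,240,240,-6.1,15)"
```

```text
time 0.2 d [291.4 830.2  13.7] turn [-2.000e-02  5.000e-02 -6.478e+01]
[-0.4593, -0.3648, -0.0088, -0.0, 0.0, -0.036]
[-0.4306, -0.3984, -0.0088, -0.0, 0.0, -0.036]
[-0.3993, -0.4297, -0.0088, -0.0, 0.0, -0.036]
[-0.3658, -0.4585, -0.0089, -0.0, 0.0, -0.036]
[-0.3303, -0.4848, -0.0089, -0.0, 0.0, -0.036]
[-0.2928, -0.5083, -0.0089, -0.0, 0.0, -0.036]
[-0.2537, -0.5289, -0.009, -0.0, 0.0, -0.036]
[-0.2132, -0.5465, -0.009, -0.0, 0.0, -0.036]
[-0.1714, -0.561, -0.009, -0.0, 0.0, -0.036]
[-0.1287, -0.5723, -0.0091, -0.0, 0.0, -0.036]
[-0.0852, -0.5804, -0.0091, -0.0, 0.0, -0.036]
[-0.0413, -0.5851, -0.0091, -0.0, 0.0, -0.036]
[0.0029, -0.5866, -0.0091, -0.0, 0.0, -0.036]
[0.0471, -0.5847, -0.0091, -0.0, 0.0, -0.036]
[0.0909, -0.5795, -0.0091, -0.0, 0.0, -0.036]
```

View pics/wrist1.png

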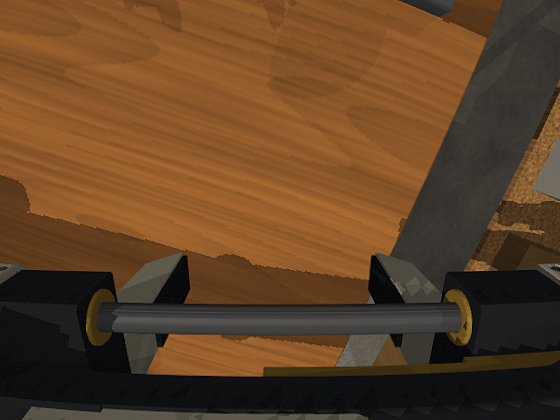

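All seven keys are required; resending.

Request:
arm_command(deltas=[{"dx": -0.17,"dy": -0.27,"dz": -0.02,"rx": 0,"ry": 0,"rz": -0.018,"jaw": -1},{"dx": -0.16,"dy": -0.27,"dz": -0.02,"rx": 0,"ry": 0,"rz": -0.018,"jaw": -1},{"dx": -0.15,"dy": -0.28,"dz": -0.02,"rx": 0,"ry": 0,"rz": -0.018,"jaw": -1},{"dx": -0.14,"dy": -0.28,"dz": -0.02,"rx": 0,"ry": 0,"rz": -0.018,"jaw": -1},{"dx": -0.13,"dy": -0.29,"dz": -0.02,"rx": 0,"ry": 0,"rz": -0.018,"jaw": -1}])

```text
time: 0.62
position: [303.1, -465.0, 236.7]
ee_rot: [0.866, -0.5, -0.0, 0.0]
force: [1.0, -0.1, 0.6]
opening: 91.9
```

Request:
arm_command(deltas=[{"dx": -0.12,"dy": -0.29,"dz": -0.02,"rx": 0,"ry": 0,"rz": -0.018,"jaw": -1},{"dx": -0.11,"dy": -0.3,"dz": -0.02,"rx": 0,"ry": 0,"rz": -0.018,"jaw": -1},{"dx": -0.095,"dy": -0.3,"dz": -0.02,"rx": 0,"ry": 0,"rz": -0.018,"jaw": -1},{"dx": -0.08,"dy": -0.3,"dz": -0.02,"rx": 0,"ry": 0,"rz": -0.018,"jaw": -1},{"dx": -0.07,"dy": -0.31,"dz": -0.02,"rx": 0,"ry": 0,"rz": -0.018,"jaw": -1}])

```text
time: 1.03
position: [400.6, -341.1, 246.8]
ee_rot: [0.909, -0.416, -0.0, 0.0]
force: [0.4, 0.4, 1.0]
opening: 91.9
```

Request:
arm_command(deltas=[{"dx": -0.06,"dy": -0.31,"dz": -0.02,"rx": 0,"ry": 0,"rz": -0.018,"jaw": -1},{"dx": -0.05,"dy": -0.31,"dz": -0.02,"rx": 0,"ry": 0,"rz": -0.018,"jaw": -1},{"dx": -0.04,"dy": -0.31,"dz": -0.02,"rx": 0,"ry": 0,"rz": -0.018,"jaw": -1},{"dx": -0.025,"dy": -0.31,"dz": -0.02,"rx": 0,"ry": 0,"rz": -0.018,"jaw": -1},{"dx": -0.015,"dy": -0.31,"dz": -0.02,"rx": 0,"ry": 0,"rz": -0.018,"jaw": -1}])

```text
time: 1.45
position: [496.9, -217.8, 256.8]
ee_rot: [0.944, -0.329, -0.0, 0.0]
force: [-0.4, -0.0, 0.9]
opening: 91.8
```

```bash
python3 -c "
from h import *
snap('wrist','2')
o=plan(496,240,240,-6.1,15)"
```

```text
time 1.5 d [ -5.2 451.2 -17.4] turn [ -0.25  -0.1  -31.7 ]
[-0.1871, -0.2355, 0.0126, -0.0001, -0.0001, -0.0176]
[-0.1783, -0.2423, 0.0125, -0.0001, -0.0001, -0.0176]
[-0.1692, -0.2487, 0.0125, -0.0001, -0.0001, -0.0176]
[-0.1599, -0.2547, 0.0124, -0.0001, -0.0001, -0.0176]
[-0.1504, -0.2605, 0.0124, -0.0001, -0.0001, -0.0176]
[-0.1407, -0.2658, 0.0123, -0.0001, -0.0001, -0.0176]
[-0.1308, -0.2709, 0.0122, -0.0001, -0.0001, -0.0176]
[-0.1207, -0.2755, 0.0122, -0.0001, -0.0001, -0.0176]
[-0.1105, -0.2798, 0.0121, -0.0001, -0.0001, -0.0176]
[-0.1001, -0.2836, 0.012, -0.0001, -0.0001, -0.0176]
[-0.0896, -0.2872, 0.012, -0.0001, -0.0001, -0.0176]
[-0.0789, -0.2903, 0.0119, -0.0001, -0.0001, -0.0176]
[-0.0682, -0.293, 0.0118, -0.0001, -0.0001, -0.0176]
[-0.0573, -0.2953, 0.0117, -0.0001, -0.0001, -0.0176]
[-0.0464, -0.2972, 0.0117, -0.0001, -0.0001, -0.0176]
```

View pics/wrist2.png

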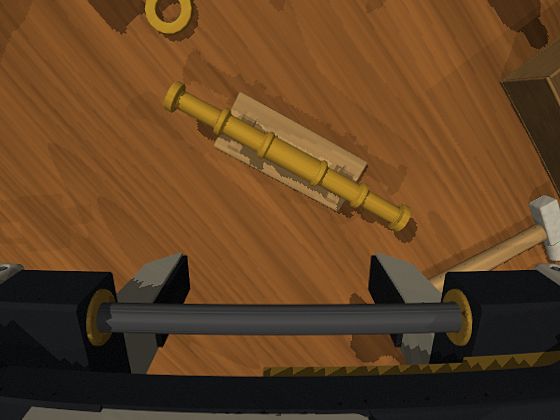

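Request:
arm_command(deltas=[{"dx": -0.16,"dy": -0.21,"dz": 0.01,"rx": 0,"ry": 0,"rz": -0.018,"jaw": -1},{"dx": -0.15,"dy": -0.21,"dz": 0.01,"rx": 0,"ry": 0,"rz": -0.018,"jaw": -1},{"dx": -0.145,"dy": -0.22,"dz": 0.01,"rx": 0,"ry": 0,"rz": -0.018,"jaw": -1},{"dx": -0.14,"dy": -0.22,"dz": 0.01,"rx": 0,"ry": 0,"rz": -0.018,"jaw": -1},{"dx": -0.13,"dy": -0.23,"dz": 0.01,"rx": 0,"ry": 0,"rz": -0.018,"jaw": -1}])

```text
time: 1.92
position: [497.1, -87.1, 251.6]
ee_rot: [0.971, -0.238, -0.0, 0.0]
force: [0.4, -0.1, -0.3]
opening: 91.6
```

Request:
arm_command(deltas=[{"dx": -0.12,"dy": -0.23,"dz": 0.01,"rx": 0,"ry": 0,"rz": -0.018,"jaw": -1},{"dx": -0.115,"dy": -0.235,"dz": 0.01,"rx": 0,"ry": 0,"rz": -0.018,"jaw": -1},{"dx": -0.105,"dy": -0.24,"dz": 0.01,"rx": 0,"ry": 0,"rz": -0.018,"jaw": -1},{"dx": -0.1,"dy": -0.24,"dz": 0.01,"rx": 0,"ry": 0,"rz": -0.018,"jaw": -1},{"dx": -0.09,"dy": -0.245,"dz": 0.01,"rx": 0,"ry": 0,"rz": -0.018,"jaw": -1}])

```text
time: 2.33
position: [495.7, 43.2, 246.6]
ee_rot: [0.989, -0.146, -0.0, 0.0]
force: [0.0, -0.3, -0.2]
opening: 91.9
```

Request:
arm_command(deltas=[{"dx": -0.08,"dy": -0.25,"dz": 0.01,"rx": 0,"ry": 0,"rz": -0.018,"jaw": -1},{"dx": -0.07,"dy": -0.25,"dz": 0.01,"rx": 0,"ry": 0,"rz": -0.018,"jaw": -1},{"dx": -0.06,"dy": -0.25,"dz": 0.01,"rx": 0,"ry": 0,"rz": -0.018,"jaw": -1},{"dx": -0.05,"dy": -0.25,"dz": 0.01,"rx": 0,"ry": 0,"rz": -0.018,"jaw": -1},{"dx": -0.04,"dy": -0.255,"dz": 0.01,"rx": 0,"ry": 0,"rz": -0.018,"jaw": -1}])

```text
time: 2.75
position: [493.9, 172.3, 241.6]
ee_rot: [0.999, -0.052, -0.0, 0.0]
force: [0.9, -0.2, -0.4]
opening: 91.9
```

```bash
python3 -c "
from h import *
d=snap('wrist','3'); print(d['tcp'])
cv2.imwrite('pics/w3.png',cv2.resize(d['img'][20:270,180:400],None,fx=2.4,fy=2.4,interpolation=cv2.INTER_CUBIC))"
```

```text
(array([493.85093693, 172.34066316, 241.59640864]), array([ 9.98630623e-01, -5.23149563e-02, -1.76860350e-05,  1.53514626e-04]))
```

View pics/wrist3.png

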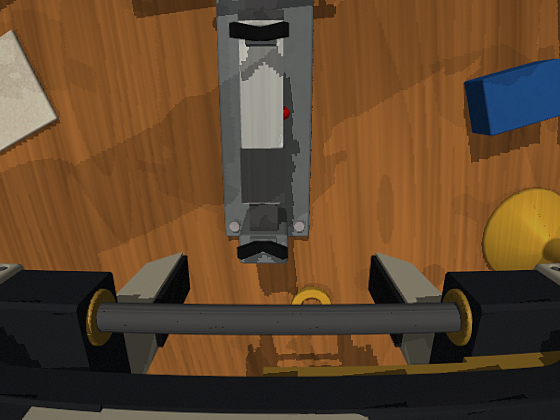

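View pics/w3.png

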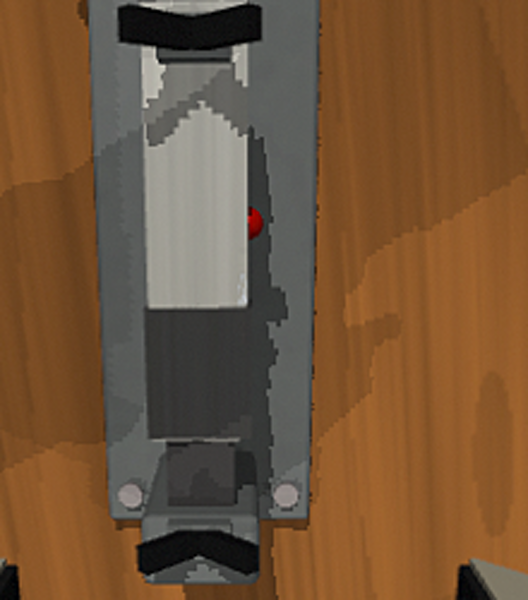

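```bash
cat > fit1.py <<'E'
from h import *
W=pickle.load(open("wrist3.pkl","rb"))
c=lambda p:(np.array(p,float)+.5)/2.4+[180,20]-.5
L=[(24,5,80),(-50,-140,12),(50,-140,12)]; px=c([(263,222),(111,518),(308,518)])
Lu=[(0,-110,130),(0,65,130),(-18,-10,95),(18,-10,95)]; pu=c([(198.5,0),(190.5,0),(146,0),(247.5,0)])[:,0]
pr=lambda P:project(W,P,W["tcp"])
f=lambda p:np.r_[(pr(fr(p)(L))-px).ravel(),pr(fr(p)(Lu))[:,0]-pu]
r=least_squares(f,[488,241,-.107]); print("rest wrist",r.x.round(4)); print(f(r.x).round(2))
rest=r.x
print("V tips pred", [((pr(fr(rest)(q))+.5-[180,20])*2.4).round(0).tolist() for q in [(-20,-110,130),(20,-110,130),(0,60,130)]])
for x,pxl in ((-19.5,(147,307)),(19.5,(248,307))):
    g=lambda y:(pr(fr(rest)((x,y[0],96.5)))-c(pxl))[:,1]
    print("near edge behind",least_squares(g,[-20]).x-5)
for x,pxl in ((-19.5,(148,438)),(19.5,(251,438))):
    g=lambda y:(pr(fr(rest)((x,y[0],96.5)))-c(pxl))[:,1]
    print("far edge behind",least_squares(g,[-60]).x-5)
W=pickle.load(open("wrist2.pkl","rb"))
E
python3 fit1.py
```

```text
rest wrist [ 4.882981e+02  2.456080e+02 -1.049000e-01]
[ 0.42 -0.96 -0.95  0.78  0.77  0.72 -0.47 -0.51  0.54  0.28]
V tips pred [[[141.0, 563.0]], [[255.0, 563.0]], [[190.0, 35.0]]]
near edge behind [-30.11556706]
near edge behind [-30.22144846]
far edge behind [-79.08662549]
far edge behind [-79.1407094]
```

Request:
arm_command(deltas=[{"dx": -0.026,"dy": -0.15,"dz": 0.18,"rx": 0,"ry": 0,"rz": 0,"jaw": -1},{"dx": -0.026,"dy": -0.15,"dz": 0.18,"rx": 0,"ry": 0,"rz": 0,"jaw": -1},{"dx": -0.026,"dy": -0.152,"dz": 0.18,"rx": 0,"ry": 0,"rz": 0,"jaw": -1},{"dx": -0.026,"dy": -0.15,"dz": 0.18,"rx": 0,"ry": 0,"rz": 0,"jaw": -1},{"dx": -0.026,"dy": -0.16,"dz": 0.18,"rx": 0,"ry": 0,"rz": 0,"jaw": -1}])

```text
time: 3.22
position: [489.2, 248.6, 150.7]
ee_rot: [0.999, -0.054, -0.0, 0.0]
force: [0.8, -0.2, 0.4]
opening: 91.8
```

```bash
python3 -c "
from h import *
d=snap('wrist','4'); print(d['tcp'])
r=[488.3,244.5,-.105]
print(project(d,fr(r)([(24,5,80),(18,5,95),(-18,5,95),(0,60,130)]),d['tcp']).round(1))
cv2.imwrite('pics/w4.png',cv2.resize(d['img'][100:350,160:400],None,fx=2.4,fy=2.4,interpolation=cv2.INTER_CUBIC))"
```

```text
(array([489.21668019, 248.63551442, 150.74839   ]), array([ 9.98567633e-01, -5.35036578e-02, -1.17518677e-05,  2.03899595e-04]))
[[311.1 227.3]
 [304.  235.1]
 [249.1 235.3]
 [275.6 159.4]]
```

View pics/w4.png

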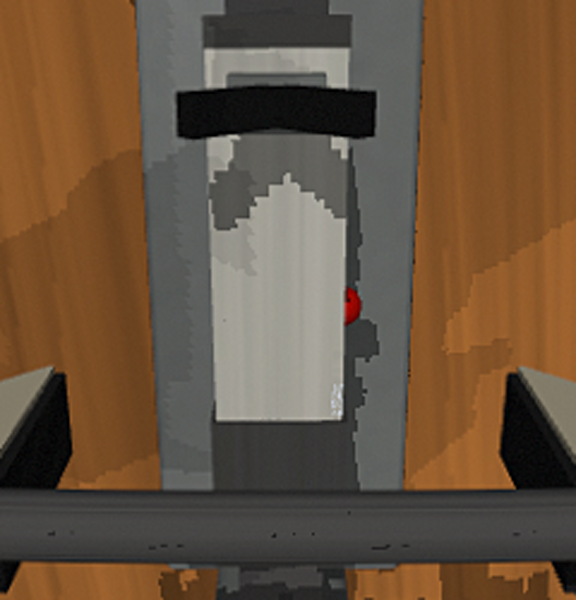

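Request:
arm_command(deltas=[{"dx": -0.005,"dy": -0.004,"dz": 0.19,"rx": 0,"ry": 0,"rz": 0,"jaw": -1},{"dx": -0.005,"dy": -0.004,"dz": 0.19,"rx": 0,"ry": 0,"rz": 0,"jaw": -1},{"dx": 0,"dy": 0,"dz": 0.19,"rx": 0,"ry": 0,"rz": 0,"jaw": -1},{"dx": 0,"dy": 0,"dz": 0.19,"rx": 0,"ry": 0,"rz": 0,"jaw": -1},{"dx": 0,"dy": 0,"dz": 0.13,"rx": 0,"ry": 0,"rz": 0,"jaw": -0.5}])

```text
time: 3.68
position: [487.9, 248.5, 61.2]
ee_rot: [0.999, -0.053, -0.001, 0.001]
force: [-1.3, -0.2, 0.8]
opening: 88.3
```

```bash
python3 -c "
from h import *
d=snap('wrist','5'); print(d['tcp'])
r=[487.8,244.5,-.105]
print(project(d,fr(r)([(24,5,80),(18,5,95),(-18,5,95),(0,60,130)]),d['tcp']).round(1))
s,p,q=pose(); print('grasp in rest', fr([0,0,.105])(q.apply([0,0,-19])+p-[487.8,244.5,0]))
d=pickle.load(open('wrist4.pkl','rb'))
g=lambda y:(project(d,fr(r)((0,y[0],96.5)),d['tcp'])-[0,100-.5+420.5/2.4])[:,1]
print('near edge behind',least_squares(g,[-20]).x-5)
"
```

```text
(array([487.91714259, 248.47358154,  61.19071111]), array([ 9.98578840e-01, -5.32876194e-02, -6.20469312e-04,  5.86681307e-04]))
[[330.3 293.9]
 [320.8 312.8]
 [233.4 313. ]
 [275.5 210.1]]
grasp in rest [[-1.12964784  3.23609002 78.37162745]]
near edge behind [-28.0052528]
```

View pics/wrist5.png

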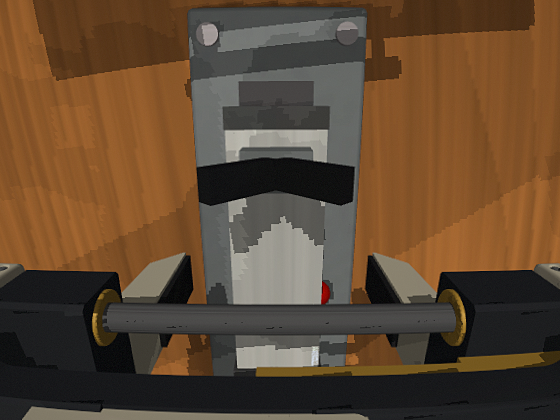

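Request:
arm_command(deltas=[{"dx": 0,"dy": -0.012,"dz": 0,"rx": 0,"ry": 0,"rz": 0,"jaw": 1},{"dx": 0,"dy": 0,"dz": 0,"rx": 0,"ry": 0,"rz": 0,"jaw": 1},{"dx": 0,"dy": 0,"dz": 0,"rx": 0,"ry": 0,"rz": 0,"jaw": 1},{"dx": 0,"dy": 0,"dz": 0,"rx": 0,"ry": 0,"rz": 0,"jaw": 1},{"dx": 0,"dy": 0,"dz": 0,"rx": 0,"ry": 0,"rz": 0,"jaw": 1}], newtons=15)

```text
time: 4.15
position: [489.0, 250.9, 63.6]
ee_rot: [0.999, -0.053, 0.001, -0.0]
force: [-0.8, -0.0, -0.3]
opening: 52.6
```

Request:
arm_command(deltas=[{"dx": 0,"dy": 0,"dz": 0,"rx": 0,"ry": 0,"rz": 0,"jaw": 1},{"dx": 0,"dy": 0,"dz": 0,"rx": 0,"ry": 0,"rz": 0,"jaw": 1},{"dx": 0,"dy": 0,"dz": 0,"rx": 0,"ry": 0,"rz": 0,"jaw": 1},{"dx": 0,"dy": 0,"dz": 0,"rx": 0,"ry": 0,"rz": 0,"jaw": 1},{"dx": 0,"dy": 0,"dz": 0,"rx": 0,"ry": 0,"rz": 0,"jaw": 1}])

```text
time: 4.57
position: [487.6, 250.9, 63.2]
ee_rot: [0.999, -0.053, -0.0, 0.0]
force: [-4.3, -1.6, 7.5]
opening: 35.7
```

```bash
python3 -c "
from h import *
s,p,q=pose(); print(p.round(2),s['force'].round(2),s['torque'].round(3),s['opening'],q.as_matrix().round(4).tolist())"
```

```text
[487.6  250.94  63.18] [-4.26 -1.62  7.48] [-0.178  0.838 -0.019] 35.684016741034625 [[0.9944, -0.1053, -0.0008], [-0.1053, -0.9944, -0.0003], [-0.0008, 0.0003, -1.0]]
```

Request:
arm_command(deltas=[{"dx": 0,"dy": -0.008,"dz": 0,"rx": 0,"ry": 0,"rz": 0,"jaw": 1},{"dx": 0,"dy": -0.008,"dz": 0,"rx": 0,"ry": 0,"rz": 0,"jaw": 1},{"dx": 0,"dy": -0.008,"dz": 0,"rx": 0,"ry": 0,"rz": 0,"jaw": 1},{"dx": 0,"dy": -0.008,"dz": 0,"rx": 0,"ry": 0,"rz": 0,"jaw": 1},{"dx": 0,"dy": -0.008,"dz": 0,"rx": 0,"ry": 0,"rz": 0,"jaw": 1}])

```text
time: 4.98
position: [487.8, 253.0, 63.1]
ee_rot: [0.999, -0.053, -0.001, 0.002]
force: [-5.6, -7.1, 13.1]
opening: 35.8
```

```bash
cat > st.py <<'E'
from h import *
s,p,q=pose(); f=s['force']
y=fr([0,0,.105])(p-[487.8,244.5,0])[0]; ff=fr([0,0,.105])(f)[0]
print(round(s['time'],2),'rest-frame tcp',y.round(2),'F rest',ff.round(2),'T',np.round(s['torque'],2),'open',round(s['opening'],2))
E
python3 st.py
```

```text
4.98 rest-frame tcp [-0.89  8.49 63.11] F rest [-4.83 -7.65 13.11] T [-1.4   1.07  0.11] open 35.82
```

Request:
arm_command(deltas=[{"dx": 0,"dy": -0.008,"dz": -0.004,"rx": 0,"ry": 0,"rz": 0,"jaw": 1},{"dx": 0,"dy": -0.008,"dz": -0.004,"rx": 0,"ry": 0,"rz": 0,"jaw": 1},{"dx": 0,"dy": -0.008,"dz": -0.004,"rx": 0,"ry": 0,"rz": 0,"jaw": 1},{"dx": 0,"dy": -0.008,"dz": -0.004,"rx": 0,"ry": 0,"rz": 0,"jaw": 1},{"dx": 0,"dy": -0.008,"dz": -0.004,"rx": 0,"ry": 0,"rz": 0,"jaw": 1}])

```text
time: 5.4
position: [487.8, 253.9, 63.3]
ee_rot: [0.999, -0.054, -0.002, 0.004]
force: [-1.9, -13.0, -5.4]
opening: 35.8
```

```bash
python3 st.py
```

```text
5.4 rest-frame tcp [-0.99  9.36 63.27] F rest [ -0.49 -13.08  -5.4 ] T [-2.51 -0.14  0.19] open 35.79
```

Request:
arm_command(deltas=[{"dx": 0,"dy": -0.005,"dz": 0.001,"rx": 0,"ry": 0,"rz": 0,"jaw": 1},{"dx": 0,"dy": -0.005,"dz": 0.001,"rx": 0,"ry": 0,"rz": 0,"jaw": 1},{"dx": 0,"dy": -0.005,"dz": 0.001,"rx": 0,"ry": 0,"rz": 0,"jaw": 1},{"dx": 0,"dy": -0.005,"dz": 0.001,"rx": 0,"ry": 0,"rz": 0,"jaw": 1},{"dx": 0,"dy": -0.005,"dz": 0.001,"rx": 0,"ry": 0,"rz": 0,"jaw": 1}])

```text
time: 5.82
position: [487.9, 254.6, 63.1]
ee_rot: [0.999, -0.054, -0.002, 0.005]
force: [-5.5, -17.5, 9.7]
opening: 36.1
```

```bash
python3 st.py
```

```text
5.82 rest-frame tcp [-0.96 10.03 63.1 ] F rest [ -3.66 -17.94   9.67] T [-3.71  0.93  0.2 ] open 36.11
```

Request:
arm_command(deltas=[{"dx": 0,"dy": -0.004,"dz": -0.001,"rx": 0,"ry": 0,"rz": 0,"jaw": 1},{"dx": 0,"dy": -0.004,"dz": -0.001,"rx": 0,"ry": 0,"rz": 0,"jaw": 1},{"dx": 0,"dy": -0.004,"dz": -0.001,"rx": 0,"ry": 0,"rz": 0,"jaw": 1},{"dx": 0,"dy": -0.004,"dz": -0.001,"rx": 0,"ry": 0,"rz": 0,"jaw": 1},{"dx": 0,"dy": -0.004,"dz": -0.001,"rx": 0,"ry": 0,"rz": 0,"jaw": 1}])

```text
time: 6.23
position: [487.9, 255.1, 63.1]
ee_rot: [0.998, -0.055, -0.002, 0.006]
force: [-3.6, -21.3, 5.1]
opening: 35.8
```

```bash
python3 st.py; python3 -c "
from h import *
d=snap('wrist','6'); cv2.imwrite('pics/w6.png',cv2.resize(d['img'][130:380,160:400],None,fx=2.4,fy=2.4,interpolation=cv2.INTER_CUBIC))"
```

```text
6.23 rest-frame tcp [-1.   10.59 63.06] F rest [ -1.32 -21.52   5.1 ] T [-4.36  0.62  0.17] open 35.79
```

View pics/w6.png

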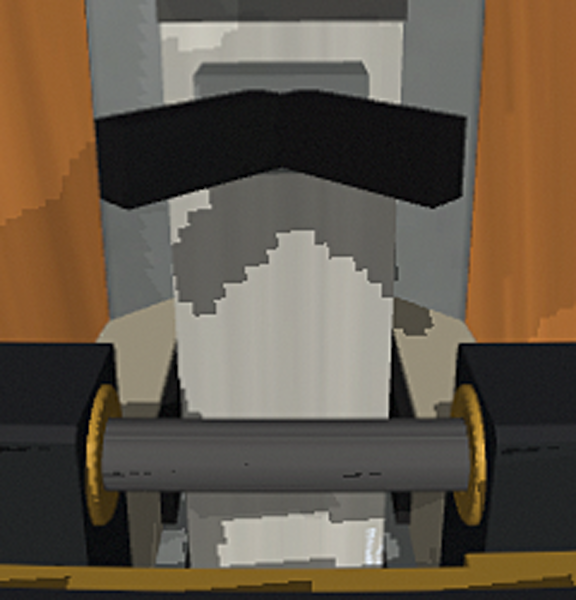

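```bash
python3 -c "
from h import *
d=snap('scene','6'); a=d['img'];e=snap('side','6')['img']
im=cv2.resize(a[110:220,270:410],None,fx=5.5,fy=5.5,interpolation=cv2.INTER_CUBIC);cv2.imwrite('pics/s6.png',im[:600])
cv2.imwrite('pics/d6.png',cv2.resize(e[60:240,180:300],None,fx=3.3,fy=3.3,interpolation=cv2.INTER_CUBIC))"; python3 st.py
```

```text
6.38 rest-frame tcp [-1.   10.7  63.04] F rest [ -2.12 -20.13   5.04] T [-4.17  0.56  0.17] open 36.2
```

View pics/s6.png

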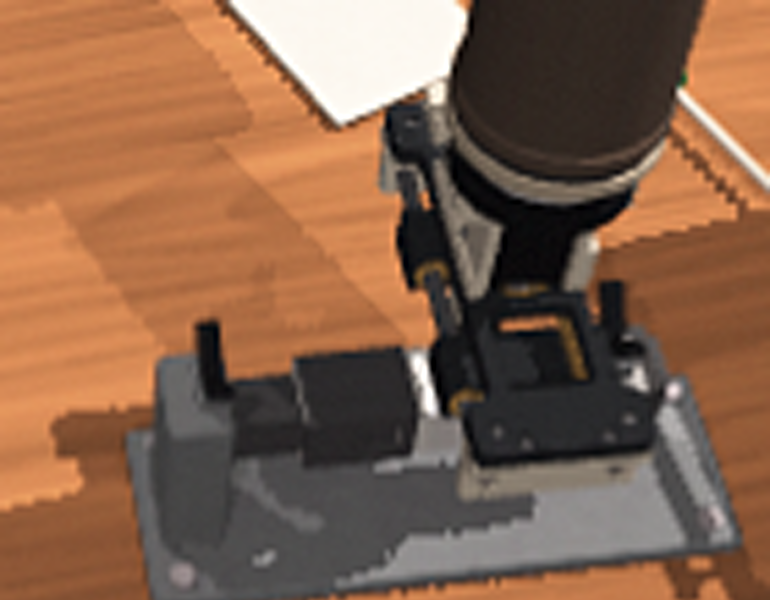

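View pics/d6.png

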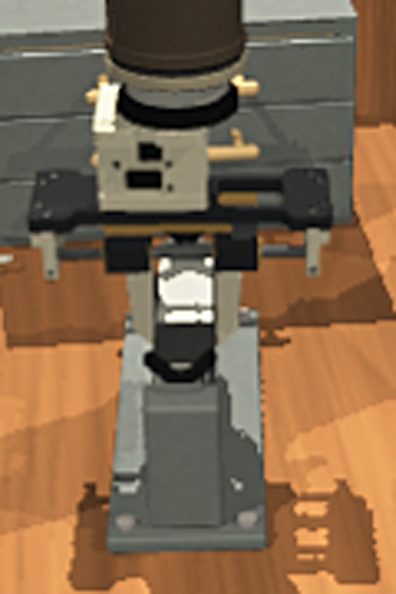

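Request:
arm_command(deltas=[{"dx": 0,"dy": 0,"dz": 0,"rx": 0,"ry": 0,"rz": 0,"jaw": 1},{"dx": 0,"dy": -0.003,"dz": 0,"rx": 0,"ry": 0,"rz": 0,"jaw": 1},{"dx": 0,"dy": -0.003,"dz": 0,"rx": 0,"ry": 0,"rz": 0,"jaw": 1},{"dx": 0,"dy": -0.003,"dz": 0,"rx": 0,"ry": 0,"rz": 0,"jaw": 1},{"dx": 0,"dy": 0,"dz": 0,"rx": 0,"ry": 0,"rz": 0,"jaw": 1}], newtons=25)

```text
time: 6.8
position: [488.0, 256.0, 63.1]
ee_rot: [0.998, -0.055, -0.002, 0.006]
force: [-4.6, -20.3, 5.4]
opening: 36.0
```

```bash
python3 st.py
```

```text
6.8 rest-frame tcp [-0.98 11.47 63.05] F rest [ -2.45 -20.66   5.38] T [-4.21  0.62  0.17] open 35.98
```

Request:
arm_command(deltas=[{"dx": 0,"dy": -0.003,"dz": 0,"rx": 0,"ry": 0,"rz": 0,"jaw": 1},{"dx": 0,"dy": -0.003,"dz": 0,"rx": 0,"ry": 0,"rz": 0,"jaw": 1},{"dx": 0,"dy": -0.003,"dz": 0,"rx": 0,"ry": 0,"rz": 0,"jaw": 1},{"dx": 0,"dy": 0,"dz": 0,"rx": 0,"ry": 0,"rz": 0,"jaw": 1},{"dx": 0,"dy": 0,"dz": 0,"rx": 0,"ry": 0,"rz": 0,"jaw": 1}])

```text
time: 7.22
position: [488.0, 256.2, 63.0]
ee_rot: [0.998, -0.055, -0.003, 0.007]
force: [-5.0, -21.7, 7.5]
opening: 36.0
```

```bash
python3 st.py;python3 -c "
from h import *
d=snap('scene','7'); a=d['img']
im=cv2.resize(a[110:220,270:410],None,fx=5.5,fy=5.5,interpolation=cv2.INTER_CUBIC);cv2.imwrite('pics/s7.png',im[:600])
"
```

```text
7.22 rest-frame tcp [-0.99 11.65 63.02] F rest [ -2.66 -22.12   7.45] T [-4.59  0.74  0.19] open 35.98
```

View pics/s7.png

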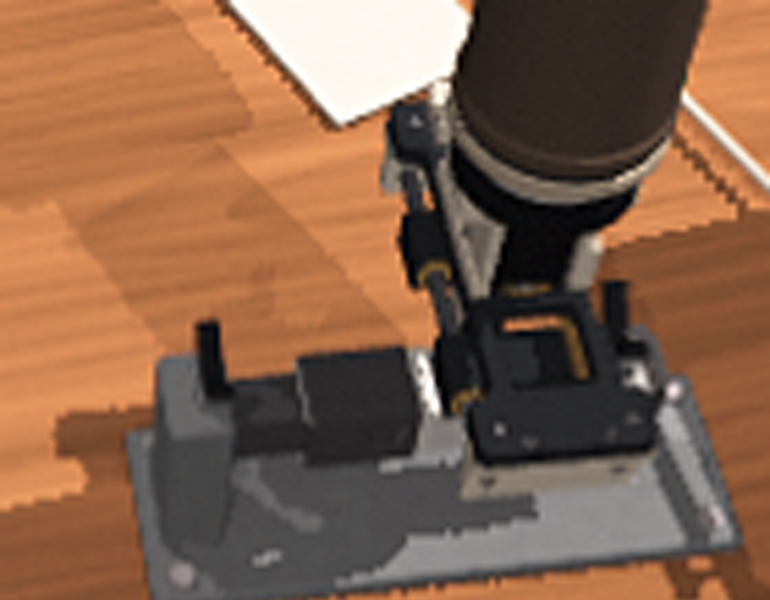

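Request:
arm_command(deltas=[{"dx": 0,"dy": 0.03,"dz": 0,"rx": 0,"ry": 0,"rz": 0,"jaw": 1},{"dx": 0,"dy": 0.03,"dz": 0,"rx": 0,"ry": 0,"rz": 0,"jaw": 1},{"dx": 0,"dy": 0.03,"dz": 0,"rx": 0,"ry": 0,"rz": 0,"jaw": 1},{"dx": 0,"dy": 0,"dz": 0,"rx": 0,"ry": 0,"rz": 0,"jaw": 1},{"dx": 0,"dy": 0,"dz": 0,"rx": 0,"ry": 0,"rz": 0,"jaw": 1}])

```text
time: 7.68
position: [487.9, 254.4, 63.3]
ee_rot: [0.999, -0.053, -0.001, 0.001]
force: [0.5, -3.5, -21.5]
opening: 36.1
```

```bash
python3 st.py
```

```text
7.68 rest-frame tcp [-0.96  9.86 63.3 ] F rest [  0.85  -3.42 -21.46] T [-0.96 -0.49  0.01] open 36.08
```

Request:
arm_command(deltas=[{"dx": 0,"dy": 0,"dz": 0,"rx": 0,"ry": 0,"rz": 0,"jaw": -0.2},{"dx": 0,"dy": 0,"dz": 0,"rx": 0,"ry": 0,"rz": 0,"jaw": -0.2},{"dx": 0,"dy": 0.02,"dz": 0,"rx": 0,"ry": 0,"rz": 0,"jaw": -0.2},{"dx": 0,"dy": 0.02,"dz": 0,"rx": 0,"ry": 0,"rz": 0,"jaw": -0.2},{"dx": 0,"dy": 0,"dz": 0,"rx": 0,"ry": 0,"rz": 0,"jaw": -0.2}])

```text
time: 8.1
position: [489.1, 252.3, 65.5]
ee_rot: [0.999, -0.053, 0.001, -0.0]
force: [-0.5, -0.1, 0.1]
opening: 54.9
```

```bash
python3 st.py; python3 -c "
from h import *
d=snap('wrist','8'); cv2.imwrite('pics/w8.png',cv2.resize(d['img'][130:380,160:400],None,fx=2.4,fy=2.4,interpolation=cv2.INTER_CUBIC))
r=[487.8,244.5,-.105]; print((project(d,fr(r)([(24,5,80),(24,-1,80),(24,11,80),(0,60,130)]),d['tcp'])-[160,130])*2.4)
"; python3 st.py
```

```text
8.1 rest-frame tcp [ 0.49  7.88 65.52] F rest [-0.5  -0.13  0.12] T [-0.   -0.08  0.01] open 54.94
[[400.89384351 399.16605333]
 [399.52761748 425.68073444]
 [402.27107446 371.94142842]
 [272.69954368 212.10269687]]
8.15 rest-frame tcp [ 0.4   7.85 65.35] F rest [0.34 0.69 0.62] T [-0.03 -0.12  0.02] open 55.05
```

View pics/w8.png

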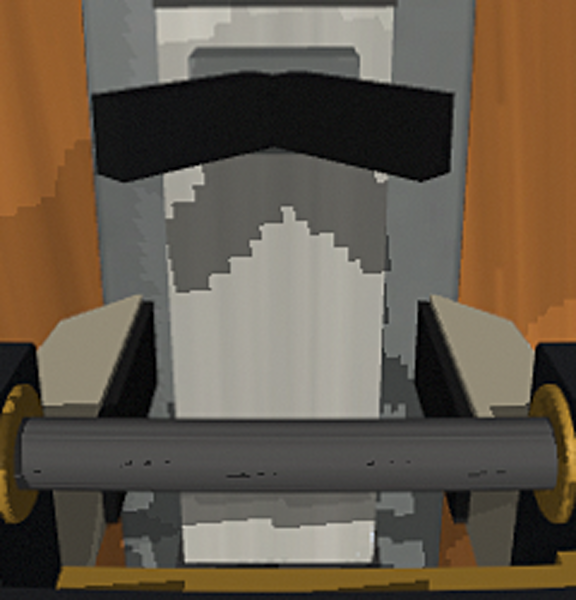

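```bash
python3 -c "
from h import *
d=snap('scene','8'); a=d['img']
im=cv2.resize(a[110:220,270:410],None,fx=5.5,fy=5.5,interpolation=cv2.INTER_CUBIC);cv2.imwrite('pics/s8.png',im[:600])
def red(i): return [(int(x),int(y)) for y,x in zip(*np.where((i[...,2]>110)&(i[...,1]<50)&(i[...,0]<60)))]
print(red(a),red(pickle.load(open('wrist8.pkl','rb'))['img'])); e=snap('side','8')['img']; print(red(e)); print(len(red(pickle.load(open('side0.pkl','rb'))['img'])),len(red(pickle.load(open('scene0.pkl','rb'))['img'])))
d=pickle.load(open('wrist5.pkl','rb')); cv2.imwrite('pics/w5.png',cv2.resize(d['img'][130:380,160:400],None,fx=2.4,fy=2.4,interpolation=cv2.INTER_CUBIC))
r=[487.8,244.5,-.105]; print((project(d,fr(r)([(24,5,80),(24,-1,80),(24,11,80),(0,60,130)]),d['tcp'])-[160,130])*2.4)
"; python3 st.py
```

```text
[] []
[(245, 155), (245, 156), (246, 157)]
6 9
[[408.75897692 393.28979224]
 [407.25801771 420.74972719]
 [410.27236928 365.06868982]
 [277.18910648 192.27650791]]
8.25 rest-frame tcp [ 0.18  7.82 65.06] F rest [-0.47 -0.52 -0.42] T [-0.01 -0.14 -0.01] open 54.68
```

View pics/s8.png

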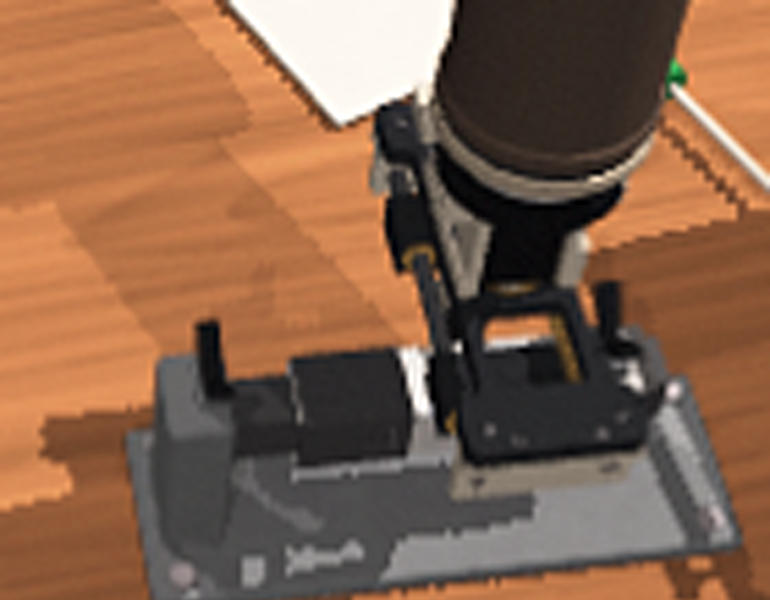

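View pics/w5.png

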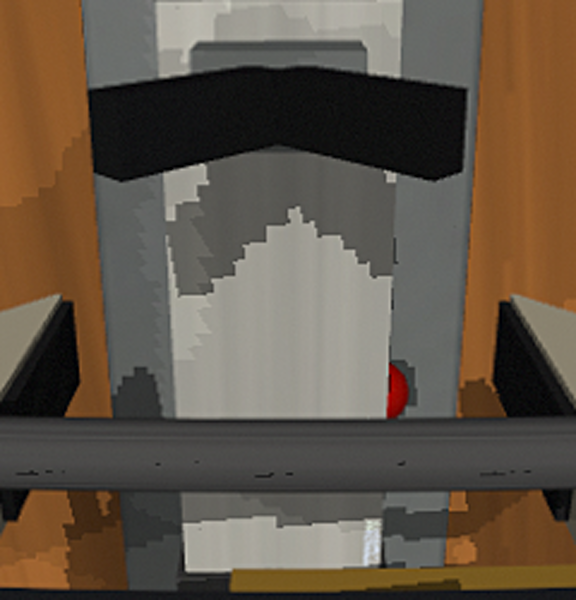

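```bash
python3 -c "
from h import *
d=pickle.load(open('wrist8.pkl','rb'))['img'];e=pickle.load(open('side8.pkl','rb'))['img'];e0=pickle.load(open('side0.pkl','rb'))['img']
f=lambda i,x,y,w,h,s:cv2.resize(i[y:y+h,x:x+w],(w*s,h*s),interpolation=cv2.INTER_NEAREST)
cv2.imwrite('pics/z8.png',np.hstack([f(d,295,260,50,60,6),f(e,225,130,33,60,6),f(e0,225,130,33,60,6)]))
"
```

```text
(no output)
```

View pics/z8.png

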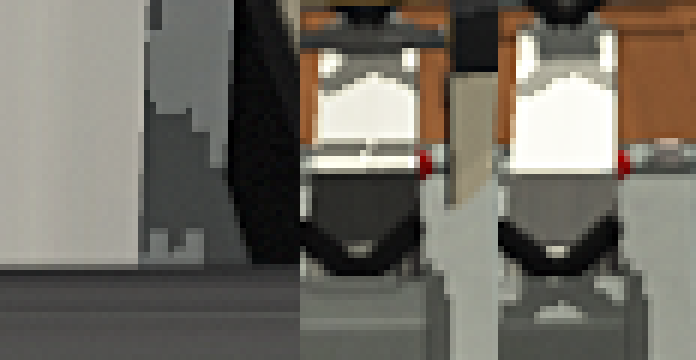

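```bash
python3 st.py; python3 -c "
from h import *
d=snap('wrist','9');print(d['tcp'])
cv2.imwrite('pics/w9.png',cv2.resize(d['img'][0:230,160:400],None,fx=2.6,fy=2.6,interpolation=cv2.INTER_CUBIC))
"; python3 st.py
```

```text
8.25 rest-frame tcp [ 0.18  7.82 65.06] F rest [-0.47 -0.52 -0.42] T [-0.01 -0.14 -0.01] open 54.68
(array([488.79906486, 252.25654811,  65.05605117]), array([ 9.98591163e-01, -5.30616483e-02,  3.16134330e-04, -2.23413671e-04]))
8.3 rest-frame tcp [ 0.11  7.79 64.98] F rest [ 0.3   0.34 -0.05] T [-0.04 -0.11 -0.07] open 54.97
```

View pics/w9.png

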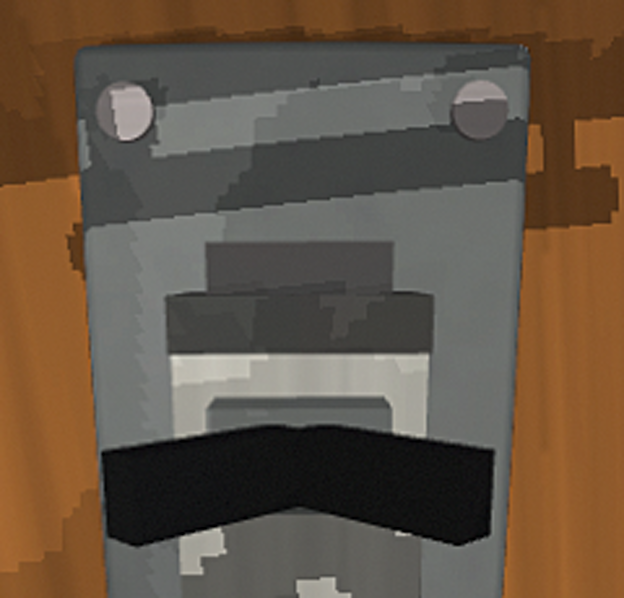

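```bash
cat > fit2.py <<'E'
from h import *
W=pickle.load(open("wrist9.pkl","rb"))
c=lambda p:(np.array(p,float)+.5)/2.6+[160,0]-.5
pr=lambda P:project(W,P,W["tcp"])
L=[(-50,140,12),(50,140,12),(-18,85,95),(18,85,95)]; px=c([(79,47),(527,46),(168,353),(430,353)])
f=lambda p:(pr(fr(p)(L))-px).ravel()
f2=lambda p:np.r_[f(p)[:4],0.3*f(p)[[4,6]]]
r=least_squares(f2,[488,245,-.105]); print("rest",r.x.round(4), f(r.x).round(2))
g=lambda t:(pr(fr(r.x)([(-18,85+t[0],95),(18,85+t[0],95)]))-px[2:])[:,1]
print("sleeve travel from end edge",least_squares(g,[0]).x)
for q in [(0,60,130),(-20,60,130),(20,60,130),(0,60,111)]:
    print(q,((pr(fr(r.x)(q))+.5-[160,0])*2.6).round(0))
E
python3 fit2.py
```

```text
rest [ 4.874802e+02  2.430713e+02 -1.066000e-01] [ -3.78   0.11   3.66   0.21   0.44  -9.97   0.35 -10.12]
sleeve travel from end edge [-3.55337922]
(0, 60, 130) [[298. 583.]]
(-20, 60, 130) [[114. 583.]]
(20, 60, 130) [[483. 583.]]
(0, 60, 111) [[300. 534.]]
```

```bash
python3 -c "
from h import *
d=pickle.load(open('scene8.pkl','rb')); r=[487.8,244.5,-.106]
for q in [(28,8,65),(28,8,84),(28,8,112),(24,5,80),(28,-2,65),(28,18,65),(19.5,-23,63.5),(50,140,12),(50,-140,12)]:
  print(q,((project(d,fr(r)(q))-[270,110])*5.5).round(0))
i=d['img']; cv2.imwrite('pics/s8b.png',cv2.resize(i[160:215,335:405],None,fx=11,fy=11,interpolation=cv2.INTER_CUBIC))
"
```

```text
(28, 8, 65) [[480. 464.]]
(28, 8, 84) [[487. 439.]]
(28, 8, 112) [[497. 401.]]
(24, 5, 80) [[477. 438.]]
(28, -2, 65) [[458. 466.]]
(28, 18, 65) [[502. 462.]]
(19.5, -23, 63.5) [[408. 457.]]
(50, 140, 12) [[749. 539.]]
(50, -140, 12) [[155. 603.]]
```

View pics/s8b.png

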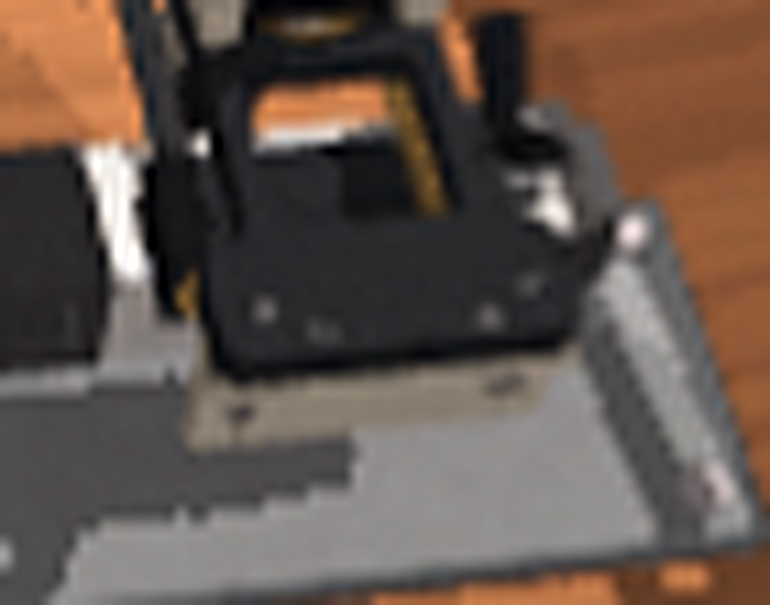

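```bash
python3 -c "
from h import *
f=lambda n,x,y,w,h,s:cv2.resize(pickle.load(open(n+'.pkl','rb'))['img'][y:y+h,x:x+w],(w*s,h*s),interpolation=cv2.INTER_NEAREST)
cv2.imwrite('pics/z9.png',np.hstack([f(n,285,250,60,70,4) for n in('wrist5','wrist8','wrist9')]))
for n in ('scene6','scene8'):
  i=pickle.load(open(n+'.pkl','rb'))['img'].astype(int); m=(i[...,2]-np.maximum(i[...,1],i[...,0])>60)&(i[...,1]<60); print(n,[(x,y) for y,x in zip(*np.where(m)) if 340<x<400 and 150<y<215])
"
```

```text
scene6 []
scene8 []
```

View pics/z9.png

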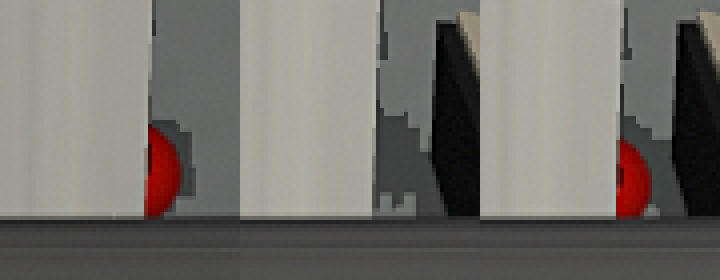

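```bash
python3 -c "
from h import *
W=pickle.load(open('wrist9.pkl','rb'))
for y0 in (243,244.5,246,248):
  r=[487.8,y0,-.106]; print(y0,project(W,fr(r)([(24,5,80),(19,11,80)]),W['tcp']).round(1).tolist())
"; python3 st.py
```

```text
243 [[328.0, 299.6], [317.8, 288.3]]
244.5 [[327.8, 296.8], [317.6, 285.5]]
246 [[327.6, 294.0], [317.4, 282.6]]
248 [[327.4, 290.2], [317.1, 278.8]]
8.3 rest-frame tcp [ 0.11  7.79 64.98] F rest [ 0.3   0.34 -0.05] T [-0.04 -0.11 -0.07] open 54.97
```

Request:
arm_command(deltas=[{"dx": 0,"dy": 0.033,"dz": 0.025,"rx": 0,"ry": 0,"rz": 0,"jaw": -0.2},{"dx": 0,"dy": 0,"dz": 0,"rx": 0,"ry": 0,"rz": 0,"jaw": -0.2},{"dx": 0,"dy": 0,"dz": 0,"rx": 0,"ry": 0,"rz": 0,"jaw": 0.1},{"dx": 0,"dy": 0,"dz": 0,"rx": 0,"ry": 0,"rz": 0,"jaw": 1},{"dx": 0,"dy": 0,"dz": 0,"rx": 0,"ry": 0,"rz": 0,"jaw": 1}], newtons=40)

```text
time: 8.72
position: [489.1, 248.6, 62.3]
ee_rot: [0.999, -0.053, 0.001, -0.0]
force: [5.1, -1.3, -3.6]
opening: 39.4
```

Request:
arm_command(deltas=[{"dx": 0,"dy": 0,"dz": 0,"rx": 0,"ry": 0,"rz": 0,"jaw": 1},{"dx": 0,"dy": 0,"dz": 0,"rx": 0,"ry": 0,"rz": 0,"jaw": 1},{"dx": 0,"dy": -0.01,"dz": 0,"rx": 0,"ry": 0,"rz": 0,"jaw": 1},{"dx": 0,"dy": -0.01,"dz": 0,"rx": 0,"ry": 0,"rz": 0,"jaw": 1},{"dx": 0,"dy": -0.01,"dz": 0,"rx": 0,"ry": 0,"rz": 0,"jaw": 1}])

```text
time: 9.13
position: [487.5, 249.9, 62.2]
ee_rot: [0.999, -0.053, -0.001, 0.002]
force: [-5.4, -8.8, 10.4]
opening: 35.8
```

```bash
python3 st.py
```

```text
9.13 rest-frame tcp [-0.9   5.34 62.17] F rest [-4.43 -9.36 10.37] T [-1.56  1.18  0.14] open 35.79
```

Good grip, play taken up. Pull on slowly.

Request:
arm_command(deltas=[{"dx": 0,"dy": -0.008,"dz": 0,"rx": 0,"ry": 0,"rz": 0,"jaw": 1},{"dx": 0,"dy": -0.008,"dz": 0,"rx": 0,"ry": 0,"rz": 0,"jaw": 1},{"dx": 0,"dy": -0.008,"dz": 0,"rx": 0,"ry": 0,"rz": 0,"jaw": 1},{"dx": 0,"dy": -0.008,"dz": 0,"rx": 0,"ry": 0,"rz": 0,"jaw": 1},{"dx": 0,"dy": -0.004,"dz": 0,"rx": 0,"ry": 0,"rz": 0,"jaw": 1}])

```text
time: 9.55
position: [487.6, 250.9, 62.1]
ee_rot: [0.999, -0.054, -0.001, 0.004]
force: [-8.1, -17.0, 17.5]
opening: 36.0
```

```bash
python3 st.py
```

```text
9.55 rest-frame tcp [-0.88  6.32 62.12] F rest [ -6.23 -17.79  17.48] T [-2.87  1.51  0.24] open 35.99
```

Request:
arm_command(deltas=[{"dx": -0.003,"dy": -0.004,"dz": -0.003,"rx": 0,"ry": 0,"rz": 0,"jaw": 1},{"dx": -0.003,"dy": -0.004,"dz": -0.003,"rx": 0,"ry": 0,"rz": 0,"jaw": 1},{"dx": -0.003,"dy": -0.004,"dz": -0.003,"rx": 0,"ry": 0,"rz": 0,"jaw": 1},{"dx": 0,"dy": -0.003,"dz": -0.003,"rx": 0,"ry": 0,"rz": 0,"jaw": 1},{"dx": 0,"dy": 0,"dz": 0,"rx": 0,"ry": 0,"rz": 0,"jaw": 1}])

```text
time: 9.97
position: [487.5, 250.9, 62.2]
ee_rot: [0.999, -0.054, -0.001, 0.004]
force: [-2.9, -16.0, 3.8]
opening: 35.8
```

```bash
python3 st.py
```

```text
9.97 rest-frame tcp [-0.96  6.38 62.19] F rest [ -1.26 -16.2    3.82] T [-2.84  0.21  0.32] open 35.76
```

Request:
arm_command(deltas=[{"dx": 0,"dy": -0.006,"dz": 0,"rx": 0,"ry": 0,"rz": 0,"jaw": 1},{"dx": 0,"dy": -0.006,"dz": 0,"rx": 0,"ry": 0,"rz": 0,"jaw": 1},{"dx": 0,"dy": -0.006,"dz": -0.001,"rx": 0,"ry": 0,"rz": 0,"jaw": 1},{"dx": 0,"dy": -0.006,"dz": -0.001,"rx": 0,"ry": 0,"rz": 0,"jaw": 1},{"dx": 0,"dy": 0,"dz": -0.001,"rx": 0,"ry": 0,"rz": 0,"jaw": 1}])

```text
time: 10.38
position: [487.5, 251.4, 62.2]
ee_rot: [0.998, -0.055, -0.002, 0.006]
force: [-2.5, -21.6, 4.9]
opening: 35.8
```

```bash
python3 st.py
```

```text
10.38 rest-frame tcp [-0.99  6.82 62.19] F rest [ -0.25 -21.74   4.87] T [-3.92  0.2   0.38] open 35.84
```

Request:
arm_command(deltas=[{"dx": 0,"dy": -0.004,"dz": 0,"rx": 0,"ry": 0,"rz": 0,"jaw": 1},{"dx": 0,"dy": -0.004,"dz": 0,"rx": 0,"ry": 0,"rz": 0,"jaw": 1},{"dx": 0,"dy": 0,"dz": -0.001,"rx": 0,"ry": 0,"rz": 0,"jaw": 1},{"dx": 0,"dy": 0,"dz": -0.001,"rx": 0,"ry": 0,"rz": 0,"jaw": 1},{"dx": 0,"dy": 0,"dz": -0.001,"rx": 0,"ry": 0,"rz": 0,"jaw": 1}])

```text
time: 10.8
position: [487.5, 251.5, 62.2]
ee_rot: [0.998, -0.055, -0.002, 0.006]
force: [-2.0, -21.9, 2.6]
opening: 35.8
```

```bash
python3 st.py
```

```text
10.8 rest-frame tcp [-1.02  6.95 62.19] F rest [  0.27 -22.03   2.63] T [-4.18  0.04  0.4 ] open 35.85
```

Request:
arm_command(deltas=[{"dx": 0,"dy": -0.004,"dz": 0,"rx": 0,"ry": 0,"rz": 0,"jaw": 1},{"dx": 0,"dy": -0.004,"dz": 0,"rx": 0,"ry": 0,"rz": 0,"jaw": 1},{"dx": 0,"dy": 0,"dz": 0,"rx": 0,"ry": 0,"rz": 0,"jaw": 1},{"dx": 0,"dy": 0,"dz": 0,"rx": 0,"ry": 0,"rz": 0,"jaw": 1},{"dx": 0,"dy": 0,"dz": 0,"rx": 0,"ry": 0,"rz": 0,"jaw": 1}])

```text
time: 11.22
position: [487.5, 251.6, 62.2]
ee_rot: [0.998, -0.055, -0.002, 0.007]
force: [-3.1, -24.5, 4.9]
opening: 35.6
```

```bash
python3 st.py
```

```text
11.22 rest-frame tcp [-1.03  7.08 62.18] F rest [ -0.53 -24.72   4.9 ] T [-4.63  0.24  0.43] open 35.64
```

Request:
arm_command(deltas=[{"dx": 0,"dy": 0,"dz": 0,"rx": 0,"ry": 0,"rz": 0,"jaw": 1},{"dx": 0,"dy": 0,"dz": 0,"rx": 0,"ry": 0,"rz": 0,"jaw": 1},{"dx": 0,"dy": 0,"dz": 0,"rx": 0,"ry": 0,"rz": 0,"jaw": 1},{"dx": 0,"dy": 0,"dz": 0,"rx": 0,"ry": 0,"rz": 0,"jaw": 1},{"dx": 0,"dy": 0,"dz": 0,"rx": 0,"ry": 0,"rz": 0,"jaw": 1}], newtons=20)

```text
time: 11.63
position: [487.5, 251.8, 62.1]
ee_rot: [0.998, -0.055, -0.002, 0.007]
force: [-2.6, -23.0, 4.9]
opening: 35.6
```

```bash
python3 st.py
```

```text
11.63 rest-frame tcp [-1.02  7.21 62.15] F rest [ -0.18 -23.14   4.91] T [-4.81  0.36  0.24] open 35.56
```

Request:
arm_command(deltas=[{"dx": 0,"dy": -0.004,"dz": 0,"rx": 0,"ry": 0,"rz": 0,"jaw": 1},{"dx": 0,"dy": -0.003,"dz": 0,"rx": 0,"ry": 0,"rz": 0,"jaw": 1},{"dx": 0,"dy": -0.003,"dz": 0,"rx": 0,"ry": 0,"rz": 0,"jaw": 1},{"dx": 0,"dy": 0,"dz": 0,"rx": 0,"ry": 0,"rz": 0,"jaw": 1},{"dx": 0,"dy": 0,"dz": 0,"rx": 0,"ry": 0,"rz": 0,"jaw": 1}], newtons=20)

```text
time: 12.05
position: [487.6, 252.0, 62.1]
ee_rot: [0.998, -0.055, -0.002, 0.007]
force: [-2.8, -26.0, 7.6]
opening: 36.1
```

```bash
python3 st.py
```

```text
12.05 rest-frame tcp [-1.01  7.39 62.12] F rest [ -0.11 -26.16   7.61] T [-5.34  0.44  0.29] open 36.12
```

```bash
python3 -c "
from h import *
d=snap('wrist','10');e=snap('side','10')['img'];s=snap('scene','10')['img']
cv2.imwrite('pics/w10.png',cv2.resize(d['img'][0:230,160:400],None,fx=2.6,fy=2.6,interpolation=cv2.INTER_CUBIC))
f=lambda i,x,y,w,h,s:cv2.resize(i[y:y+h,x:x+w],(w*s,h*s),interpolation=cv2.INTER_NEAREST)
L=lambda n:pickle.load(open(n+'.pkl','rb'))['img']
cv2.imwrite('pics/z10.png',np.vstack([np.hstack([f(x,225,130,33,60,5) for x in (L('side0'),L('side6'),L('side8'),e)]),np.hstack([f(x,310,165,55,35,3) for x in (L('scene0'),L('scene7'),L('scene8'),s)])]))
" ; python3 st.py
```

```text
12.2 rest-frame tcp [-1.01  7.37 62.13] F rest [ -0.68 -26.51   7.55] T [-5.33  0.48  0.32] open 35.9
```

View pics/w10.png

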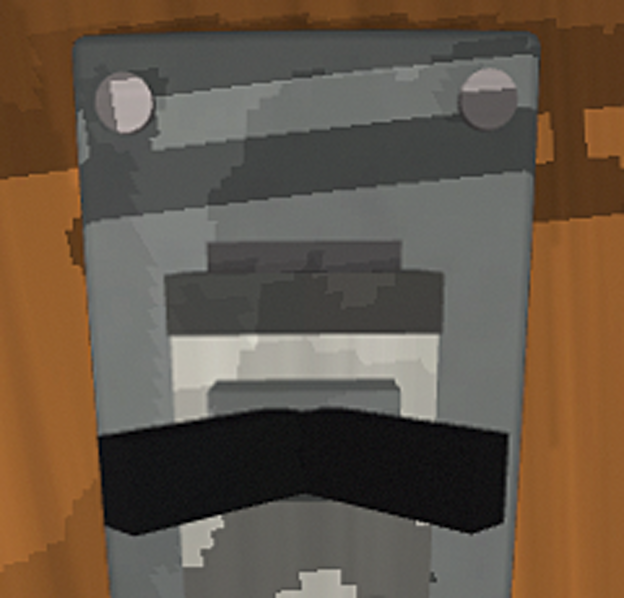

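View pics/z10.png

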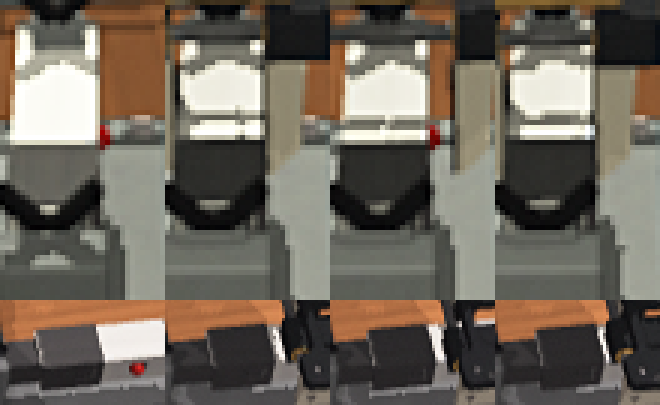

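Request:
arm_command(deltas=[{"dx": 0,"dy": -0.003,"dz": 0.0,"rx": 0,"ry": 0,"rz": 0,"jaw": 1},{"dx": 0,"dy": -0.002,"dz": 0,"rx": 0,"ry": 0,"rz": 0,"jaw": 1},{"dx": 0,"dy": 0,"dz": 0,"rx": 0,"ry": 0,"rz": 0,"jaw": 1},{"dx": 0,"dy": 0,"dz": 0,"rx": 0,"ry": 0,"rz": 0,"jaw": 1},{"dx": 0,"dy": 0,"dz": 0,"rx": 0,"ry": 0,"rz": 0,"jaw": 1}])

```text
time: 12.62
position: [487.6, 252.5, 62.1]
ee_rot: [0.998, -0.055, -0.002, 0.007]
force: [-3.7, -26.2, 7.0]
opening: 35.5
```

```bash
python3 st.py
```

```text
12.62 rest-frame tcp [-1.    7.9  62.12] F rest [ -0.9  -26.41   7.01] T [-5.34  0.42  0.29] open 35.48
```

Request:
arm_command(deltas=[{"dx": 0,"dy": -0.001,"dz": 0.0,"rx": 0,"ry": 0,"rz": 0,"jaw": 1},{"dx": 0,"dy": -0.001,"dz": 0,"rx": 0,"ry": 0,"rz": 0,"jaw": 1},{"dx": 0,"dy": -0.001,"dz": 0,"rx": 0,"ry": 0,"rz": 0,"jaw": 1},{"dx": 0,"dy": 0,"dz": 0,"rx": 0,"ry": 0,"rz": 0,"jaw": 1},{"dx": 0,"dy": 0,"dz": 0,"rx": 0,"ry": 0,"rz": 0,"jaw": 1}])

```text
time: 13.03
position: [488.4, 259.9, 62.4]
ee_rot: [0.999, -0.054, -0.001, 0.002]
force: [2.9, -5.3, -15.4]
opening: 35.7
```

```bash
python3 st.py; python3 -c "
from h import *
d=snap('wrist','11')
cv2.imwrite('pics/w11.png',cv2.resize(d['img'][60:200,200:360],None,fx=4,fy=4,interpolation=cv2.INTER_CUBIC))
d=pickle.load(open('wrist10.pkl','rb'));cv2.imwrite('pics/w10b.png',cv2.resize(d['img'][60:200,200:360],None,fx=4,fy=4,interpolation=cv2.INTER_CUBIC))"
```

```text
13.03 rest-frame tcp [-1.01 15.38 62.35] F rest [  3.4   -5.01 -15.42] T [-1.32 -0.84 -0.04] open 35.71
```

View pics/w11.png

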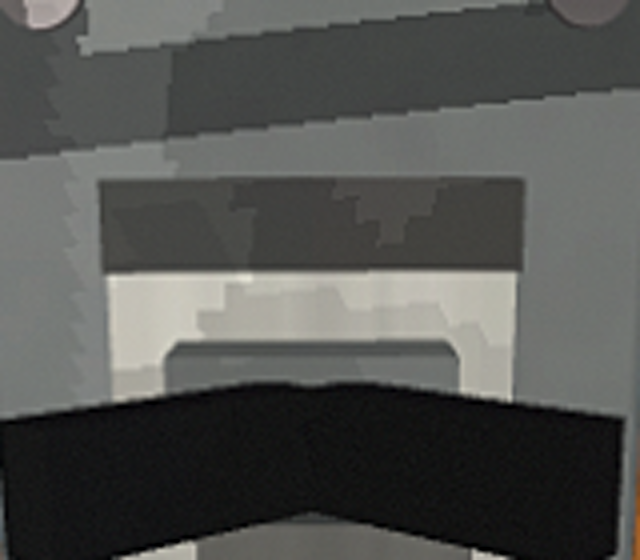

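View pics/w10b.png

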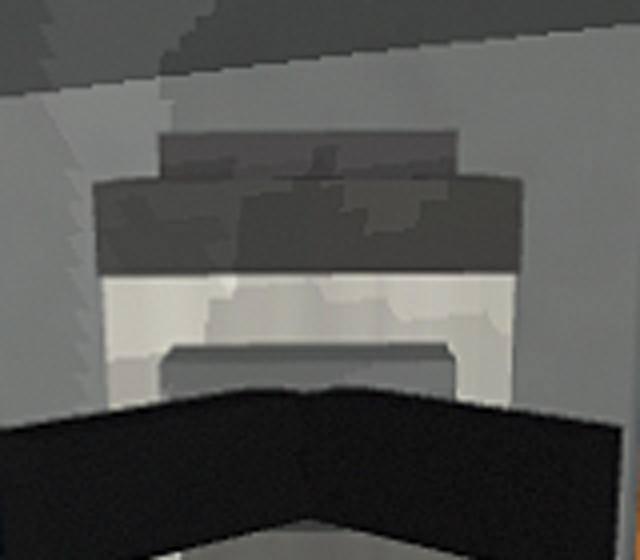

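Request:
arm_command(deltas=[{"dx": 0,"dy": -0.03,"dz": 0.004,"rx": 0,"ry": 0,"rz": 0,"jaw": 1},{"dx": 0,"dy": -0.03,"dz": 0.004,"rx": 0,"ry": 0,"rz": 0,"jaw": 1},{"dx": 0,"dy": -0.03,"dz": 0.004,"rx": 0,"ry": 0,"rz": 0,"jaw": 1},{"dx": 0,"dy": -0.03,"dz": 0,"rx": 0,"ry": 0,"rz": 0,"jaw": 1},{"dx": 0,"dy": -0.02,"dz": 0,"rx": 0,"ry": 0,"rz": 0,"jaw": 1}])

```text
time: 13.5
position: [490.0, 274.3, 62.3]
ee_rot: [0.999, -0.054, -0.001, 0.002]
force: [1.0, -7.5, -0.6]
opening: 36.0
```

```bash
python3 st.py
```

```text
13.5 rest-frame tcp [-0.96 29.83 62.26] F rest [ 1.75 -7.34 -0.59] T [-1.94  0.15 -0.06] open 36.01
```

Request:
arm_command(deltas=[{"dx": 0,"dy": -0.016,"dz": 0,"rx": 0,"ry": 0,"rz": 0,"jaw": 1},{"dx": 0,"dy": -0.016,"dz": 0,"rx": 0,"ry": 0,"rz": 0,"jaw": 1},{"dx": 0,"dy": -0.016,"dz": 0,"rx": 0,"ry": 0,"rz": 0,"jaw": 1},{"dx": 0,"dy": -0.012,"dz": 0,"rx": 0,"ry": 0,"rz": 0,"jaw": 1},{"dx": 0,"dy": -0.01,"dz": 0,"rx": 0,"ry": 0,"rz": 0,"jaw": 1}])

```text
time: 13.92
position: [490.7, 281.2, 62.2]
ee_rot: [0.999, -0.054, -0.001, 0.002]
force: [-0.7, -8.3, -0.5]
opening: 35.8
```

```bash
python3 st.py
```

```text
13.92 rest-frame tcp [-0.99 36.83 62.23] F rest [ 0.15 -8.34 -0.55] T [-2.    0.12  0.02] open 35.79
```

Request:
arm_command(deltas=[{"dx": 0,"dy": -0.008,"dz": 0,"rx": 0,"ry": 0,"rz": 0,"jaw": 1},{"dx": 0,"dy": -0.008,"dz": 0,"rx": 0,"ry": 0,"rz": 0,"jaw": 1},{"dx": 0,"dy": -0.008,"dz": 0,"rx": 0,"ry": 0,"rz": 0,"jaw": 1},{"dx": 0,"dy": -0.008,"dz": 0,"rx": 0,"ry": 0,"rz": 0,"jaw": 1},{"dx": 0,"dy": -0.008,"dz": 0,"rx": 0,"ry": 0,"rz": 0,"jaw": 1}])

```text
time: 14.33
position: [491.2, 286.4, 62.3]
ee_rot: [0.999, -0.053, -0.0, 0.001]
force: [1.1, -2.5, -6.2]
opening: 35.8
```

```bash
python3 st.py
```

```text
14.33 rest-frame tcp [-1.01 42.   62.3 ] F rest [ 1.34 -2.41 -6.15] T [-0.77 -0.1  -0.05] open 35.77
```

Request:
arm_command(deltas=[{"dx": 0,"dy": -0.008,"dz": 0,"rx": 0,"ry": 0,"rz": 0,"jaw": 1},{"dx": 0,"dy": -0.008,"dz": 0,"rx": 0,"ry": 0,"rz": 0,"jaw": 1},{"dx": 0,"dy": -0.008,"dz": 0,"rx": 0,"ry": 0,"rz": 0,"jaw": 1},{"dx": 0,"dy": -0.008,"dz": 0,"rx": 0,"ry": 0,"rz": 0,"jaw": 1},{"dx": 0,"dy": -0.008,"dz": 0,"rx": 0,"ry": 0,"rz": 0,"jaw": 1}])

```text
time: 14.75
position: [491.6, 291.0, 62.4]
ee_rot: [0.999, -0.053, -0.0, 0.001]
force: [1.3, -3.4, -10.9]
opening: 35.9
```

```bash
python3 st.py
```

```text
14.75 rest-frame tcp [-1.08 46.64 62.36] F rest [  1.65  -3.28 -10.86] T [-0.94 -0.38  0.02] open 35.93
```

```bash
python3 -c "
from h import *
s=snap('scene','12')['img'];e=snap('side','12')['img']
cv2.imwrite('pics/s12.png',np.hstack([cv2.resize(s[155:215,300:400],None,fx=5,fy=5,interpolation=cv2.INTER_CUBIC),cv2.resize(e[120:180,215:265],None,fx=5,fy=5,interpolation=cv2.INTER_CUBIC)]))"; python3 st.py
```

```text
14.85 rest-frame tcp [-1.06 46.87 62.38] F rest [  2.1   -2.33 -12.5 ] T [-0.86 -0.41  0.01] open 35.89
```

View pics/s12.png

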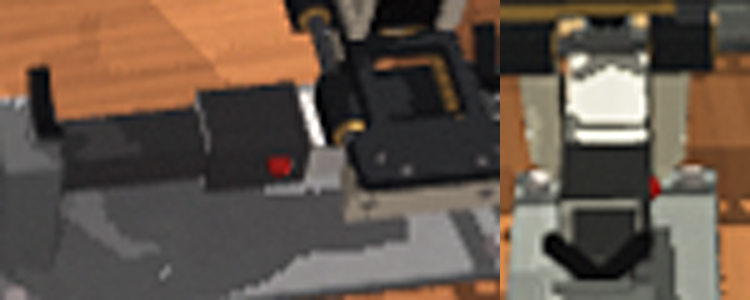

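Request:
arm_command(deltas=[{"dx": 0,"dy": -0.008,"dz": 0.002,"rx": 0,"ry": 0,"rz": 0,"jaw": 1},{"dx": 0,"dy": -0.008,"dz": 0.002,"rx": 0,"ry": 0,"rz": 0,"jaw": 1},{"dx": 0,"dy": -0.008,"dz": 0.002,"rx": 0,"ry": 0,"rz": 0,"jaw": 1},{"dx": 0,"dy": -0.008,"dz": 0.002,"rx": 0,"ry": 0,"rz": 0,"jaw": 1},{"dx": 0,"dy": -0.008,"dz": 0.002,"rx": 0,"ry": 0,"rz": 0,"jaw": 1}])

```text
time: 15.27
position: [491.9, 293.3, 62.2]
ee_rot: [0.999, -0.054, -0.0, 0.002]
force: [-4.6, -14.1, 6.8]
opening: 35.8
```

```bash
python3 st.py
```

```text
15.27 rest-frame tcp [-1.02 48.95 62.24] F rest [ -3.14 -14.46   6.83] T [-2.97  0.87  0.15] open 35.83
```

Request:
arm_command(deltas=[{"dx": 0,"dy": 0,"dz": 0,"rx": 0,"ry": 0,"rz": 0,"jaw": 1},{"dx": 0,"dy": 0,"dz": 0,"rx": 0,"ry": 0,"rz": 0,"jaw": 1},{"dx": 0,"dy": 0.02,"dz": 0,"rx": 0,"ry": 0,"rz": 0,"jaw": 1},{"dx": 0,"dy": 0.015,"dz": 0,"rx": 0,"ry": 0,"rz": 0,"jaw": 1},{"dx": 0,"dy": 0.01,"dz": 0,"rx": 0,"ry": 0,"rz": 0,"jaw": 1}])

```text
time: 15.68
position: [491.8, 292.6, 62.3]
ee_rot: [0.999, -0.053, 0.0, -0.001]
force: [0.3, 2.5, -9.3]
opening: 35.7
```

```bash
python3 st.py
```

```text
15.68 rest-frame tcp [-1.03 48.3  62.34] F rest [ 0.07  2.49 -9.32] T [ 0.34  0.03 -0.  ] open 35.74
```

Request:
arm_command(deltas=[{"dx": 0,"dy": 0,"dz": 0,"rx": 0,"ry": 0,"rz": 0,"jaw": -1},{"dx": 0,"dy": 0,"dz": 0,"rx": 0,"ry": 0,"rz": 0,"jaw": -1},{"dx": 0,"dy": 0,"dz": 0,"rx": 0,"ry": 0,"rz": 0,"jaw": -1},{"dx": 0,"dy": 0,"dz": -0.05,"rx": 0,"ry": 0,"rz": 0,"jaw": -1},{"dx": 0,"dy": 0,"dz": -0.2,"rx": 0,"ry": 0,"rz": 0,"jaw": -1}])

```text
time: 16.1
position: [490.7, 290.2, 85.3]
ee_rot: [0.999, -0.053, -0.002, 0.001]
force: [-0.0, -0.1, -0.1]
opening: 64.8
```

Request:
arm_command(deltas=[{"dx": 0,"dy": 0,"dz": -0.3,"rx": 0,"ry": 0,"rz": 0,"jaw": -1},{"dx": 0,"dy": 0,"dz": -0.3,"rx": 0,"ry": 0,"rz": 0,"jaw": -1},{"dx": 0,"dy": 0,"dz": -0.3,"rx": 0,"ry": 0,"rz": 0,"jaw": -1},{"dx": 0,"dy": 0.1,"dz": -0.3,"rx": 0,"ry": 0,"rz": 0,"jaw": -1},{"dx": 0,"dy": 0.2,"dz": -0.2,"rx": 0,"ry": 0,"rz": 0,"jaw": -1}])

```text
time: 16.52
position: [488.8, 264.3, 230.7]
ee_rot: [0.999, -0.051, 0.002, -0.002]
force: [-0.4, -0.1, 0.7]
opening: 91.3
```

```bash
python3 st.py
cat > fit3.py <<'E'
from h import *
W=pickle.load(open("wrist2.pkl","rb"))
pr=lambda P:project(W,P,W["tcp"])
px=np.array([(266.5,145),(321,173),(165.5,94.5),(411,219)])  # to refine
E
python3 -c "
from h import *
d=pickle.load(open('wrist2.pkl','rb'))['img']
cv2.imwrite('pics/w2c.png',cv2.resize(d[70:250,150:425],None,fx=2.9,fy=2.9,interpolation=cv2.INTER_CUBIC))"
```

```text
16.52 rest-frame tcp [ -1.07  19.83 230.66] F rest [-0.37 -0.18  0.7 ] T [-0.01 -0.14 -0.05] open 91.29
```

View pics/w2c.png

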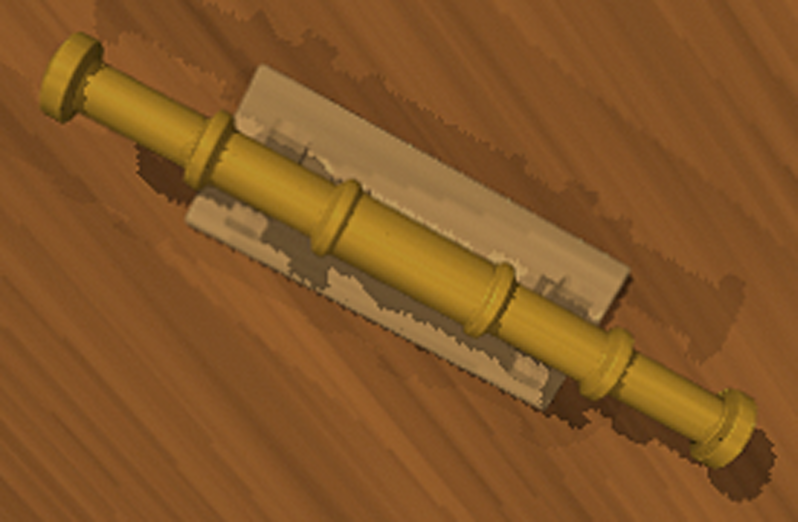

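```bash
cat > fit3.py <<'E'
from h import *
W=pickle.load(open("wrist2.pkl","rb"))
px=(np.array([(336,218),(490,298),(209,150),(606,365),(68,79),(733,429)],float)+.5)/2.9+[150,70]-.5
def f(p):
    L=[(0,p[3],0),(0,-p[3],0),(0,p[4],0),(0,-p[4],0),(0,138.5,0),(0,-138.5,0)]
    return (project(W,fr(p[:3],45)(L),W["tcp"])-px).ravel()
r=least_squares(f,[526,-205,.40,30,84]); print(r.x.round(3),f(r.x).round(2))
E
python3 fit3.py; python3 -c "
from h import *
d=snap('wrist','13'); s=snap('scene','13')['img']; 
cv2.imwrite('pics/s13.png',np.hstack([cv2.resize(s[145:225,285:415],None,fx=4,fy=4,interpolation=cv2.INTER_CUBIC)]))
plan(526,-205,140,23,25)"
```

```text
[ 5.25497e+02 -2.05628e+02  4.14000e-01  3.19970e+01  8.35050e+01] [ 0.41  0.15  0.19  0.59  0.04  0.45  0.74 -0.79  0.54 -0.02 -2.06 -0.7 ]
time 16.62 d [  35.4 -465.   -91.1] turn [ -0.03  -0.37 -29.22]
[0.034, 0.1834, 0.0362, -0.0, -0.0001, -0.0097]
[0.0303, 0.1841, 0.0362, -0.0, -0.0001, -0.0097]
[0.0265, 0.1847, 0.0362, -0.0, -0.0001, -0.0097]
[0.0228, 0.1852, 0.0362, -0.0, -0.0001, -0.0097]
[0.019, 0.1856, 0.0362, -0.0, -0.0001, -0.0097]
[0.0152, 0.186, 0.0362, -0.0, -0.0001, -0.0097]
[0.0114, 0.1862, 0.0362, -0.0, -0.0001, -0.0097]
[0.0076, 0.1864, 0.0362, -0.0, -0.0001, -0.0097]
[0.0038, 0.1865, 0.0362, -0.0, -0.0001, -0.0097]
[0.0, 0.1866, 0.0362, -0.0, -0.0001, -0.0097]
[-0.0038, 0.1865, 0.0362, -0.0, -0.0001, -0.0097]
[-0.0076, 0.1864, 0.0362, -0.0, -0.0001, -0.0097]
[-0.0114, 0.1862, 0.0363, -0.0, -0.0001, -0.0097]
[-0.0151, 0.186, 0.0363, -0.0, -0.0001, -0.0097]
[-0.0189, 0.1856, 0.0363, -0.0, -0.0001, -0.0097]
[-0.0227, 0.1852, 0.0363, -0.0, -0.0001, -0.0097]
[-0.0265, 0.1847, 0.0363, -0.0, -0.0001, -0.0097]
[-0.0302, 0.1841, 0.0363, -0.0, -0.0001, -0.0097]
[-0.0339, 0.1834, 0.0363, -0.0, -0.0001, -0.0097]
[-0.0377, 0.1827, 0.0363, -0.0, -0.0001, -0.0097]
[-0.0414, 0.1819, 0.0363, -0.0, -0.0001, -0.0097]
[-0.0451, 0.181, 0.0364, -0.0, -0.0001, -0.0097]
[-0.0488, 0.1801, 0.0364, -0.0, -0.0001, -0.0097]
[-0.0524, 0.179, 0.0364, -0.0, -0.0001, -0.0097]
[-0.056, 0.1779, 0.0364, -0.0, -0.0001, -0.0097]
```

View pics/s13.png

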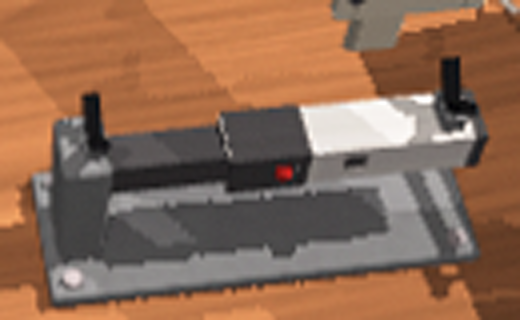

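View pics/wrist13.png

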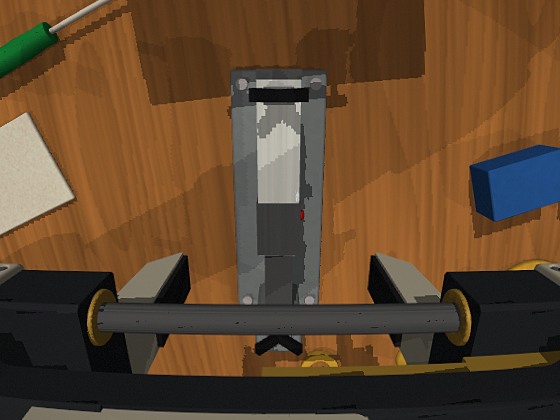

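Request:
arm_command(deltas=[{"dx": 0.055,"dy": 0.306,"dz": 0.06,"rx": 0,"ry": -0.001,"rz": -0.0165,"jaw": -1},{"dx": 0.045,"dy": 0.308,"dz": 0.06,"rx": 0,"ry": -0.001,"rz": -0.0165,"jaw": -1},{"dx": 0.035,"dy": 0.309,"dz": 0.06,"rx": 0,"ry": -0.001,"rz": -0.0165,"jaw": -1},{"dx": 0.025,"dy": 0.31,"dz": 0.06,"rx": 0,"ry": 0,"rz": -0.0165,"jaw": -1},{"dx": 0.014,"dy": 0.311,"dz": 0.06,"rx": 0,"ry": 0,"rz": -0.0165,"jaw": -1}])

```text
time: 17.03
position: [500.0, 105.1, 196.2]
ee_rot: [0.999, 0.034, -0.003, -0.0]
force: [-0.1, -0.5, 0.6]
opening: 92.1
```

Request:
arm_command(deltas=[{"dx": 0.003,"dy": 0.311,"dz": 0.06,"rx": 0,"ry": 0,"rz": -0.0165,"jaw": -1},{"dx": -0.008,"dy": 0.311,"dz": 0.06,"rx": 0,"ry": 0,"rz": -0.0165,"jaw": -1},{"dx": -0.018,"dy": 0.31,"dz": 0.06,"rx": 0,"ry": 0,"rz": -0.0165,"jaw": -1},{"dx": -0.03,"dy": 0.309,"dz": 0.06,"rx": 0,"ry": 0,"rz": -0.0165,"jaw": -1},{"dx": -0.04,"dy": 0.308,"dz": 0.06,"rx": 0,"ry": 0,"rz": -0.0165,"jaw": -1}])

```text
time: 17.45
position: [511.7, -49.9, 166.1]
ee_rot: [0.993, 0.121, -0.003, -0.001]
force: [0.5, -0.1, 0.3]
opening: 91.8
```

```bash
python3 -c "
from h import *
plan(525.6,-205.4,140,23.5,5)"
```

```text
time 17.45 d [  13.9 -155.5  -26.1] turn [-0.15  0.33 -9.66]
[-0.0471, 0.3088, 0.0518, -0.0002, 0.0006, -0.0161]
[-0.0575, 0.307, 0.0519, -0.0002, 0.0006, -0.0161]
[-0.0679, 0.3048, 0.0519, -0.0002, 0.0006, -0.0161]
[-0.0782, 0.3023, 0.052, -0.0002, 0.0006, -0.0161]
[-0.0884, 0.2995, 0.0521, -0.0002, 0.0006, -0.0161]
```

Request:
arm_command(deltas=[{"dx": -0.047,"dy": 0.309,"dz": 0.05,"rx": 0,"ry": 0.001,"rz": -0.016,"jaw": -1},{"dx": -0.057,"dy": 0.307,"dz": 0.05,"rx": 0,"ry": 0.001,"rz": -0.016,"jaw": -1},{"dx": -0.068,"dy": 0.305,"dz": 0.05,"rx": 0,"ry": 0.001,"rz": -0.016,"jaw": -1},{"dx": -0.078,"dy": 0.3,"dz": 0.05,"rx": 0,"ry": 0,"rz": -0.016,"jaw": -1},{"dx": -0.088,"dy": 0.25,"dz": 0.05,"rx": 0,"ry": 0,"rz": -0.016,"jaw": -1}])

```text
time: 17.87
position: [523.7, -201.6, 140.7]
ee_rot: [0.979, 0.202, 0.0, -0.001]
force: [0.9, 0.2, 0.2]
opening: 92.0
```

Request:
arm_command(deltas=[{"dx": 0,"dy": 0.04,"dz": 0,"rx": 0,"ry": 0,"rz": 0,"jaw": -1},{"dx": 0,"dy": 0,"dz": 0,"rx": 0,"ry": 0,"rz": 0,"jaw": -1},{"dx": 0,"dy": 0,"dz": 0,"rx": 0,"ry": 0,"rz": 0,"jaw": -1},{"dx": 0,"dy": 0,"dz": 0,"rx": 0,"ry": 0,"rz": 0,"jaw": -1},{"dx": 0,"dy": 0,"dz": 0,"rx": 0,"ry": 0,"rz": 0,"jaw": -1}])

```text
time: 18.28
position: [525.5, -201.4, 141.6]
ee_rot: [0.979, 0.203, 0.0, -0.001]
force: [0.4, 0.1, -0.3]
opening: 91.5
```

```bash
python3 -c "
from h import *
d=snap('wrist','14')
print(project(d,fr([525.6,-205.4,.41],45)([(0,y,0) for y in (0,32,83.5,145)]),d['tcp']).round(1))
plan(525.6,-205.4,28,23.5,5)"
```

```text
[[274.5 220.9]
 [274.2 180.1]
 [273.8 108.6]
 [273.3  14.7]]
time 18.33 d [ 1.000e-01 -3.800e+00 -1.137e+02] turn [-0.11 -0.06 -0.05]
[-0.003, 0.0075, 0.2274, -0.0002, -0.0001, -0.0001]
[-0.003, 0.0074, 0.2274, -0.0002, -0.0001, -0.0001]
[-0.0029, 0.0073, 0.2274, -0.0002, -0.0001, -0.0001]
[-0.0029, 0.0072, 0.2274, -0.0002, -0.0001, -0.0001]
[-0.0028, 0.0071, 0.2274, -0.0002, -0.0001, -0.0001]
```

View pics/wrist14.png

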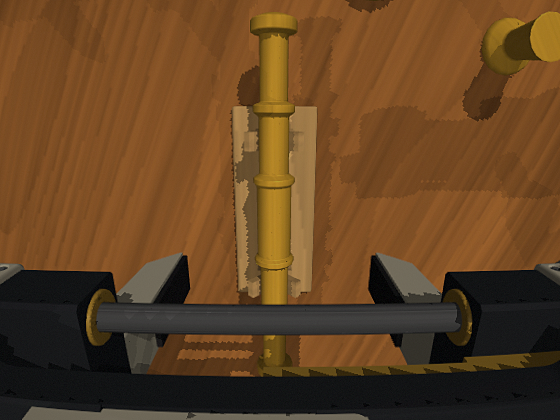

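Request:
arm_command(deltas=[{"dx": -0.003,"dy": 0.008,"dz": 0.26,"rx": 0,"ry": 0,"rz": 0,"jaw": -1},{"dx": -0.003,"dy": 0.008,"dz": 0.26,"rx": 0,"ry": 0,"rz": 0,"jaw": -1},{"dx": -0.003,"dy": 0.008,"dz": 0.26,"rx": 0,"ry": 0,"rz": 0,"jaw": -1},{"dx": -0.003,"dy": 0.007,"dz": 0.22,"rx": 0,"ry": 0,"rz": 0,"jaw": -1},{"dx": -0.003,"dy": 0.007,"dz": 0.13,"rx": 0,"ry": 0,"rz": 0,"jaw": -0.3}])

```text
time: 18.75
position: [524.3, -206.0, 26.4]
ee_rot: [0.979, 0.203, -0.001, -0.002]
force: [-0.9, 0.6, 0.7]
opening: 88.3
```

Request:
arm_command(deltas=[{"dx": 0,"dy": 0,"dz": 0,"rx": 0,"ry": 0,"rz": 0,"jaw": 0.2},{"dx": 0,"dy": 0,"dz": 0,"rx": 0,"ry": 0,"rz": 0,"jaw": 0.2},{"dx": 0,"dy": 0,"dz": 0,"rx": 0,"ry": 0,"rz": 0,"jaw": 0.2},{"dx": 0,"dy": 0,"dz": 0,"rx": 0,"ry": 0,"rz": 0,"jaw": 0.2},{"dx": 0,"dy": 0,"dz": 0,"rx": 0,"ry": 0,"rz": 0,"jaw": 0.2}], newtons=25)

```text
time: 19.17
position: [526.1, -207.3, 29.6]
ee_rot: [0.979, 0.202, 0.001, -0.0]
force: [0.1, -0.4, 0.2]
opening: 56.4
```

```bash
python3 -c "
from h import *
d=snap('wrist','15')
plan(525.6,-205.4,28,23.5,5)"
```

```text
time 19.22 d [-0.3  1.9 -1.5] turn [-0.04 -0.11 -0.19]
[0.0009, -0.0037, 0.0029, -0.0001, -0.0002, -0.0003]
[0.0009, -0.0037, 0.0029, -0.0001, -0.0002, -0.0003]
[0.0009, -0.0037, 0.0029, -0.0001, -0.0002, -0.0003]
[0.0009, -0.0037, 0.0029, -0.0001, -0.0002, -0.0003]
[0.0009, -0.0037, 0.0029, -0.0001, -0.0002, -0.0003]
```

View pics/wrist15.png

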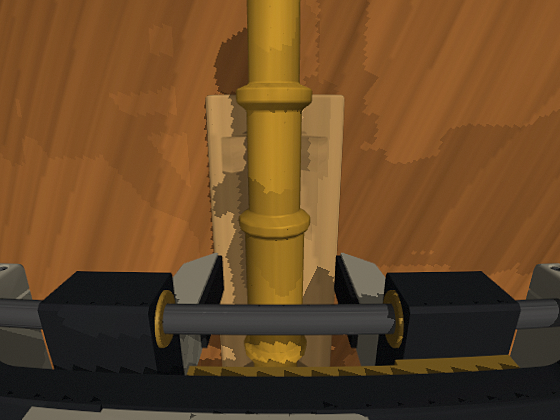

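Request:
arm_command(deltas=[{"dx": -0.01,"dy": -0.015,"dz": 0.01,"rx": 0,"ry": 0,"rz": 0,"jaw": 0.3},{"dx": 0,"dy": 0,"dz": 0,"rx": 0,"ry": 0,"rz": 0,"jaw": 1},{"dx": 0,"dy": 0,"dz": 0,"rx": 0,"ry": 0,"rz": 0,"jaw": 1},{"dx": 0,"dy": 0,"dz": 0,"rx": 0,"ry": 0,"rz": 0,"jaw": 1},{"dx": 0,"dy": 0,"dz": 0,"rx": 0,"ry": 0,"rz": 0,"jaw": 1}], newtons=30)

```text
time: 19.63
position: [523.6, -206.1, 27.4]
ee_rot: [0.979, 0.202, -0.0, -0.001]
force: [-1.4, -0.1, 1.3]
opening: 25.1
```

Request:
arm_command(deltas=[{"dx": 0,"dy": 0,"dz": 0,"rx": 0,"ry": 0,"rz": 0,"jaw": 1},{"dx": 0,"dy": 0,"dz": 0,"rx": 0,"ry": 0,"rz": 0,"jaw": 1},{"dx": 0,"dy": 0,"dz": 0,"rx": 0,"ry": 0,"rz": 0,"jaw": 1},{"dx": 0,"dy": 0,"dz": -0.01,"rx": 0,"ry": 0,"rz": 0,"jaw": 1},{"dx": 0,"dy": 0,"dz": -0.02,"rx": 0,"ry": 0,"rz": 0,"jaw": 1}])

```text
time: 20.05
position: [523.1, -205.9, 29.8]
ee_rot: [0.979, 0.202, -0.0, -0.001]
force: [0.3, 0.2, -4.3]
opening: 25.3
```

Request:
arm_command(deltas=[{"dx": 0,"dy": 0,"dz": -0.1,"rx": 0,"ry": 0,"rz": 0,"jaw": 1},{"dx": 0,"dy": 0,"dz": -0.2,"rx": 0,"ry": 0,"rz": 0,"jaw": 1},{"dx": 0,"dy": 0,"dz": -0.3,"rx": 0,"ry": 0,"rz": 0,"jaw": 1},{"dx": 0,"dy": 0,"dz": -0.3,"rx": 0,"ry": 0,"rz": 0,"jaw": 1},{"dx": 0,"dy": 0,"dz": -0.3,"rx": 0,"ry": 0,"rz": 0,"jaw": 1}])

```text
time: 20.47
position: [523.3, -205.9, 152.0]
ee_rot: [0.979, 0.202, -0.0, -0.001]
force: [1.0, -0.9, -6.0]
opening: 24.9
```

Request:
arm_command(deltas=[{"dx": 0,"dy": 0,"dz": -0.25,"rx": 0,"ry": 0,"rz": 0,"jaw": 1},{"dx": 0,"dy": -0.05,"dz": -0.2,"rx": 0,"ry": 0,"rz": 0,"jaw": 1},{"dx": 0,"dy": -0.1,"dz": -0.1,"rx": 0,"ry": 0,"rz": 0.005,"jaw": 1},{"dx": 0,"dy": -0.15,"dz": -0.05,"rx": 0,"ry": 0,"rz": 0.01,"jaw": 1},{"dx": 0,"dy": -0.2,"dz": 0,"rx": 0,"ry": 0,"rz": 0.01,"jaw": 1}])

```text
time: 20.88
position: [504.7, -160.3, 211.5]
ee_rot: [0.985, 0.175, 0.001, -0.001]
force: [0.1, 0.7, -3.9]
opening: 24.9
```

```bash
python3 -c "
from h import *
d=snap('wrist','16'); s=monitor.state(); print(s['force'],s['opening'])
plan(487.3,244.5,210,-6.05,18)"
```

```text
[-3.03350561  4.76548646 -4.93168458] 24.993894022817575
time 20.93 d [-15.5 399.1  -0.9] turn [-0.25  0.04 26.39]
[0.069, -0.2109, 0.0015, -0.0001, 0.0, 0.0122]
[0.0636, -0.2126, 0.0014, -0.0001, 0.0, 0.0122]
[0.0581, -0.2141, 0.0014, -0.0001, 0.0, 0.0122]
[0.0526, -0.2156, 0.0013, -0.0001, 0.0, 0.0122]
[0.0471, -0.2168, 0.0013, -0.0001, 0.0, 0.0122]
[0.0415, -0.218, 0.0012, -0.0001, 0.0, 0.0122]
[0.036, -0.219, 0.0012, -0.0001, 0.0, 0.0122]
[0.0303, -0.2198, 0.0011, -0.0001, 0.0, 0.0122]
[0.0247, -0.2205, 0.0011, -0.0001, 0.0, 0.0122]
[0.0191, -0.2211, 0.001, -0.0001, 0.0, 0.0122]
[0.0134, -0.2215, 0.0009, -0.0001, 0.0, 0.0122]
[0.0077, -0.2218, 0.0009, -0.0001, 0.0, 0.0122]
[0.002, -0.2219, 0.0008, -0.0001, 0.0, 0.0122]
[-0.0036, -0.2219, 0.0008, -0.0001, 0.0, 0.0122]
[-0.0093, -0.2217, 0.0007, -0.0001, 0.0, 0.0122]
[-0.015, -0.2214, 0.0007, -0.0001, 0.0, 0.0122]
[-0.0206, -0.2209, 0.0006, -0.0001, 0.0, 0.0122]
[-0.0263, -0.2203, 0.0006, -0.0001, 0.0, 0.0122]
```

View pics/wrist16.png

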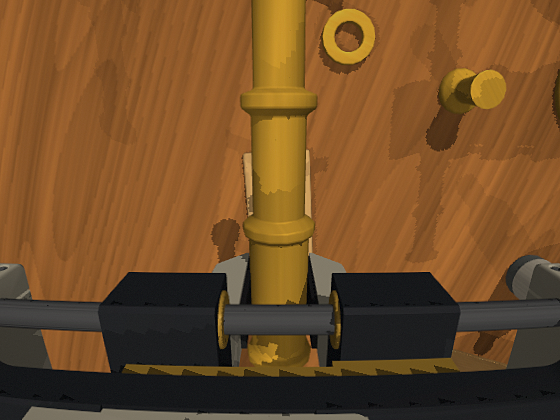

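Request:
arm_command(deltas=[{"dx": 0.082,"dy": -0.253,"dz": 0,"rx": 0,"ry": 0,"rz": 0.0147,"jaw": 1},{"dx": 0.074,"dy": -0.256,"dz": 0,"rx": 0,"ry": 0,"rz": 0.0147,"jaw": 1},{"dx": 0.066,"dy": -0.258,"dz": 0,"rx": 0,"ry": 0,"rz": 0.0147,"jaw": 1},{"dx": 0.058,"dy": -0.26,"dz": 0,"rx": 0,"ry": 0,"rz": 0.0147,"jaw": 1},{"dx": 0.05,"dy": -0.262,"dz": 0,"rx": 0,"ry": 0,"rz": 0.0147,"jaw": 1}])

```text
time: 21.35
position: [497.7, -25.4, 210.3]
ee_rot: [0.995, 0.1, -0.001, -0.001]
force: [0.6, 0.7, -5.1]
opening: 25.1
```

Request:
arm_command(deltas=[{"dx": 0.043,"dy": -0.263,"dz": 0,"rx": 0,"ry": 0,"rz": 0.0147,"jaw": 1},{"dx": 0.035,"dy": -0.264,"dz": 0,"rx": 0,"ry": 0,"rz": 0.0147,"jaw": 1},{"dx": 0.027,"dy": -0.265,"dz": 0,"rx": 0,"ry": 0,"rz": 0.0147,"jaw": 1},{"dx": 0.019,"dy": -0.266,"dz": 0,"rx": 0,"ry": 0,"rz": 0.0147,"jaw": 1},{"dx": 0.011,"dy": -0.266,"dz": 0,"rx": 0,"ry": 0,"rz": 0.0147,"jaw": 1}])

```text
time: 21.77
position: [492.6, 107.5, 210.6]
ee_rot: [1.0, 0.023, -0.001, -0.001]
force: [0.6, -0.1, -4.9]
opening: 25.0
```

```bash
python3 -c "
from h import *
W=pickle.load(open('wrist16.pkl','rb')); M=np.array(W['mount'])
px=np.array([(278.5,228),(278.5,100)])
def pt(P):
    Q=(np.atleast_2d(P)-M[:3,3])@M[:3,:3]; u=Q[:,:2]/Q[:,2:]; u=u*(1+W['k1']*(u**2).sum(1,keepdims=True)); return u*W['fx']+[W['cx'],W['cy']]
f=lambda p:(pt([(p[0],p[1]-32,p[2]),(p[0],p[1]-83.5,p[2])])-px).ravel()
r=least_squares(f,[0,0,-17]); print('stem mid in tool',r.x.round(2),f(r.x).round(2))
plan(487.3,244.5,210,-6.05,5)"
```

```text
stem mid in tool [  1.58  -0.46 -19.62] [ 0.1  -0.   -0.09  0.  ]
time 21.77 d [ -5.3 137.   -0.6] turn [-0.1   0.1   8.66]
[0.0018, -0.2742, 0.0016, -0.0002, 0.0002, 0.0144]
[-0.0065, -0.2742, 0.0016, -0.0002, 0.0002, 0.0144]
[-0.0147, -0.2738, 0.0015, -0.0002, 0.0002, 0.0144]
[-0.023, -0.2733, 0.0013, -0.0002, 0.0002, 0.0144]
[-0.0313, -0.2724, 0.0012, -0.0002, 0.0002, 0.0144]
```

Request:
arm_command(deltas=[{"dx": 0.001,"dy": -0.275,"dz": 0,"rx": 0,"ry": 0,"rz": 0.0144,"jaw": 1},{"dx": -0.007,"dy": -0.275,"dz": 0,"rx": 0,"ry": 0,"rz": 0.0144,"jaw": 1},{"dx": -0.016,"dy": -0.274,"dz": 0,"rx": 0,"ry": 0,"rz": 0.0144,"jaw": 1},{"dx": -0.024,"dy": -0.273,"dz": 0,"rx": 0,"ry": 0,"rz": 0.0144,"jaw": 1},{"dx": -0.033,"dy": -0.272,"dz": 0,"rx": 0,"ry": 0,"rz": 0.0144,"jaw": 1}])

```text
time: 22.18
position: [486.6, 244.4, 210.8]
ee_rot: [0.999, -0.053, -0.001, -0.001]
force: [0.6, 0.2, -4.9]
opening: 25.0
```

Request:
arm_command(deltas=[{"dx": 0,"dy": 0,"dz": 0.05,"rx": 0,"ry": 0,"rz": 0,"jaw": 1},{"dx": 0,"dy": 0,"dz": 0.1,"rx": 0,"ry": 0,"rz": 0,"jaw": 1},{"dx": 0,"dy": 0,"dz": 0.1,"rx": 0,"ry": 0,"rz": 0,"jaw": 1},{"dx": 0,"dy": 0,"dz": 0.1,"rx": 0,"ry": 0,"rz": 0,"jaw": 1},{"dx": 0,"dy": 0,"dz": 0.05,"rx": 0,"ry": 0,"rz": 0,"jaw": 1}])

```text
time: 22.6
position: [487.3, 241.1, 169.0]
ee_rot: [0.999, -0.053, -0.001, 0.0]
force: [-0.7, -0.9, -4.8]
opening: 25.2
```

Request:
arm_command(deltas=[{"dx": 0,"dy": 0,"dz": 0.05,"rx": 0,"ry": 0,"rz": 0,"jaw": 1},{"dx": 0,"dy": 0,"dz": 0,"rx": 0,"ry": 0,"rz": 0,"jaw": 1},{"dx": 0,"dy": 0,"dz": 0,"rx": 0,"ry": 0,"rz": 0,"jaw": 1},{"dx": 0,"dy": 0,"dz": 0,"rx": 0,"ry": 0,"rz": 0,"jaw": 1},{"dx": 0,"dy": 0,"dz": 0,"rx": 0,"ry": 0,"rz": 0,"jaw": 1}])

```text
time: 23.02
position: [488.3, 243.3, 166.8]
ee_rot: [0.999, -0.052, 0.0, -0.001]
force: [0.2, -0.8, -5.1]
opening: 25.1
```

```bash
python3 -c "
from h import *
d=snap('wrist','17'); snap('side','17'); s=snap('scene','17')['img']
cv2.imwrite('pics/s17.png',cv2.resize(s[110:225,270:415],None,fx=5,fy=5,interpolation=cv2.INTER_CUBIC))
e=pickle.load(open('side17.pkl','rb'))['img'];cv2.imwrite('pics/d17.png',cv2.resize(e[30:240,130:340],None,fx=2.8,fy=2.8,interpolation=cv2.INTER_CUBIC))
plan(486.8,244.9,113,-6.05,5)"; python3 st.py
```

```text
time 23.17 d [ -1.4   1.6 -53.7] turn [-0.13 -0.01  0.09]
[-0.0031, -0.0027, 0.1073, -0.0002, -0.0, 0.0001]
[-0.0031, -0.0028, 0.1073, -0.0002, -0.0, 0.0001]
[-0.0031, -0.0028, 0.1073, -0.0002, -0.0, 0.0001]
[-0.0031, -0.0029, 0.1073, -0.0002, -0.0, 0.0001]
[-0.0031, -0.0029, 0.1073, -0.0002, -0.0, 0.0001]
23.17 rest-frame tcp [  0.51  -1.2  166.66] F rest [ 0.27  0.43 -5.  ] T [-0.02 -0.07 -0.03] open 25.0
```

View pics/wrist17.png

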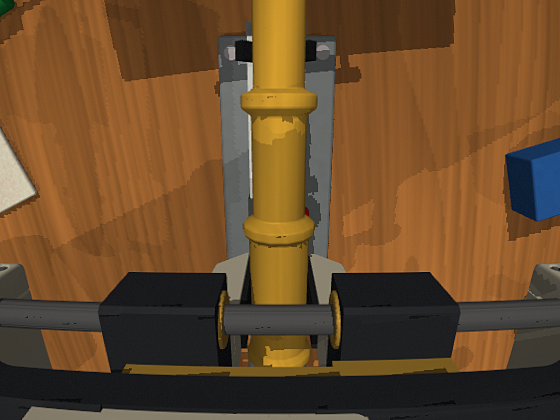

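View pics/s17.png

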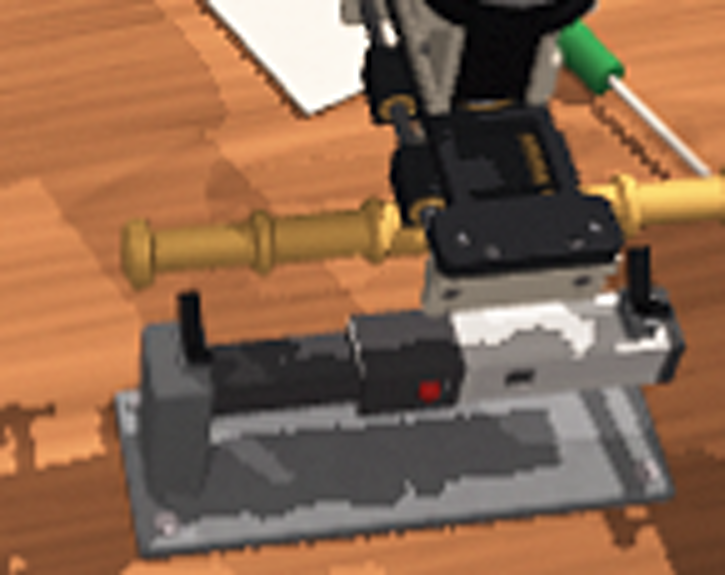

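View pics/d17.png

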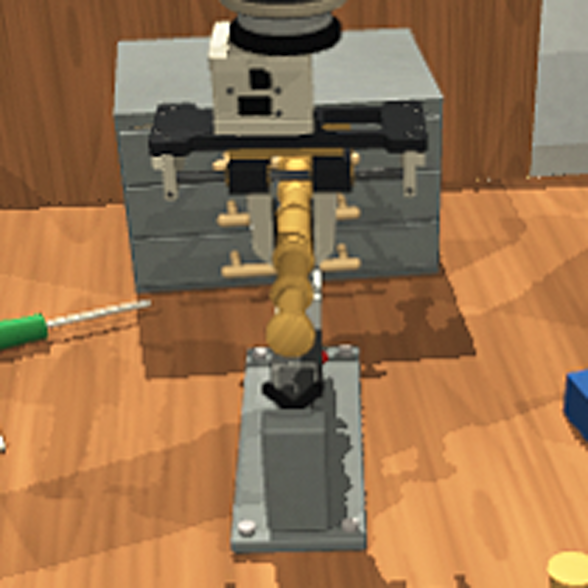

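Request:
arm_command(deltas=[{"dx": -0.004,"dy": -0.004,"dz": 0.13,"rx": 0,"ry": 0,"rz": 0,"jaw": 1},{"dx": -0.004,"dy": -0.004,"dz": 0.13,"rx": 0,"ry": 0,"rz": 0,"jaw": 1},{"dx": -0.004,"dy": -0.004,"dz": 0.12,"rx": 0,"ry": 0,"rz": 0,"jaw": 1},{"dx": -0.002,"dy": -0.003,"dz": 0.09,"rx": 0,"ry": 0,"rz": 0,"jaw": 1},{"dx": 0,"dy": 0,"dz": 0.05,"rx": 0,"ry": 0,"rz": 0,"jaw": 1}])

```text
time: 23.58
position: [486.2, 244.7, 113.0]
ee_rot: [0.999, -0.052, -0.001, -0.001]
force: [-1.0, -0.1, -3.5]
opening: 24.7
```

Request:
arm_command(deltas=[{"dx": 0,"dy": 0,"dz": 0,"rx": 0,"ry": 0,"rz": 0,"jaw": 1},{"dx": 0,"dy": 0,"dz": 0,"rx": 0,"ry": 0,"rz": 0,"jaw": 1},{"dx": 0,"dy": 0,"dz": 0,"rx": 0,"ry": 0,"rz": 0,"jaw": 1},{"dx": 0,"dy": 0,"dz": 0,"rx": 0,"ry": 0,"rz": 0,"jaw": 1},{"dx": 0,"dy": 0,"dz": 0,"rx": 0,"ry": 0,"rz": 0,"jaw": 1}])

```text
time: 24.0
position: [487.1, 245.1, 114.9]
ee_rot: [0.999, -0.052, 0.0, -0.001]
force: [-0.1, -0.3, -5.0]
opening: 25.0
```

```bash
python3 -c "
from h import *
s=snap('scene','18')['img']; e=snap('side','18')['img']
cv2.imwrite('pics/s18.png',np.hstack([cv2.resize(s[120:225,280:415],None,fx=4,fy=4,interpolation=cv2.INTER_CUBIC),cv2.resize(e[110:215,205:265],None,fx=4,fy=4,interpolation=cv2.INTER_CUBIC)]))"; python3 st.py
```

```text
24.1 rest-frame tcp [ -0.89   0.41 114.72] F rest [ 0.57  0.71 -5.11] T [ 0.02 -0.14  0.  ] open 25.14
```

View pics/s18.png

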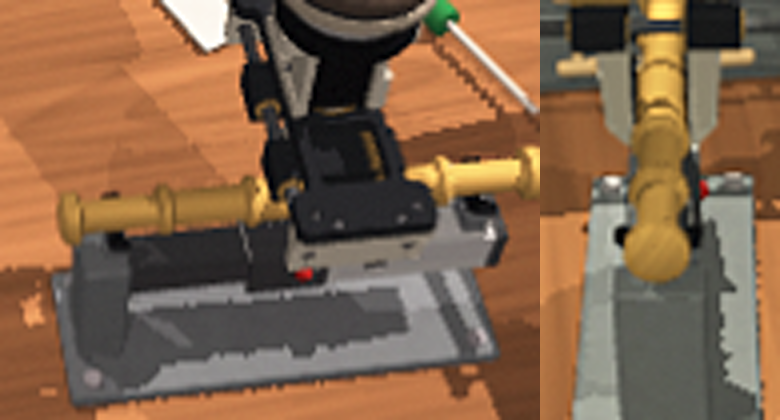

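Request:
arm_command(deltas=[{"dx": 0,"dy": 0,"dz": 0.01,"rx": 0,"ry": 0,"rz": 0,"jaw": 1},{"dx": 0,"dy": 0,"dz": 0.01,"rx": 0,"ry": 0,"rz": 0,"jaw": 1},{"dx": 0,"dy": 0,"dz": 0.01,"rx": 0,"ry": 0,"rz": 0,"jaw": 1},{"dx": 0,"dy": 0,"dz": 0.01,"rx": 0,"ry": 0,"rz": 0,"jaw": 1},{"dx": 0,"dy": 0,"dz": 0.005,"rx": 0,"ry": 0,"rz": 0,"jaw": 1}])

```text
time: 24.52
position: [486.7, 244.8, 109.6]
ee_rot: [0.999, -0.052, -0.0, -0.001]
force: [0.3, 0.1, -5.7]
opening: 25.0
```

Request:
arm_command(deltas=[{"dx": 0,"dy": 0,"dz": 0.005,"rx": 0,"ry": 0,"rz": 0,"jaw": 1},{"dx": 0,"dy": 0,"dz": 0.005,"rx": 0,"ry": 0,"rz": 0,"jaw": 1},{"dx": 0,"dy": 0,"dz": 0.003,"rx": 0,"ry": 0,"rz": 0,"jaw": 1},{"dx": 0,"dy": 0,"dz": 0.002,"rx": 0,"ry": 0,"rz": 0,"jaw": 1},{"dx": 0,"dy": 0,"dz": 0,"rx": 0,"ry": 0,"rz": 0,"jaw": 1}])

```text
time: 24.93
position: [486.7, 244.9, 108.3]
ee_rot: [0.999, -0.052, -0.0, -0.001]
force: [0.3, -0.2, -5.5]
opening: 25.3
```

```bash
python3 st.py
```

```text
24.93 rest-frame tcp [ -1.12   0.28 108.27] F rest [ 0.27 -0.17 -5.49] T [ 0.02 -0.08 -0.03] open 25.33
```

Not yet touching; lower in smaller steps.

Request:
arm_command(deltas=[{"dx": 0,"dy": 0,"dz": 0.003,"rx": 0,"ry": 0,"rz": 0,"jaw": 1},{"dx": 0,"dy": 0,"dz": 0.003,"rx": 0,"ry": 0,"rz": 0,"jaw": 1},{"dx": 0,"dy": 0,"dz": 0.003,"rx": 0,"ry": 0,"rz": 0,"jaw": 1},{"dx": 0,"dy": 0,"dz": 0.003,"rx": 0,"ry": 0,"rz": 0,"jaw": 1},{"dx": 0,"dy": 0,"dz": 0,"rx": 0,"ry": 0,"rz": 0,"jaw": 1}])

```text
time: 25.35
position: [486.8, 244.9, 107.4]
ee_rot: [0.999, -0.052, -0.0, -0.001]
force: [-0.5, -0.9, -0.7]
opening: 25.3
```

```bash
python3 st.py
```

```text
25.35 rest-frame tcp [ -0.99   0.32 107.37] F rest [-0.41 -0.98 -0.66] T [-0.17  0.02  0.01] open 25.32
```

Request:
arm_command(deltas=[{"dx": 0,"dy": 0,"dz": 0.003,"rx": 0,"ry": 0,"rz": 0,"jaw": 1},{"dx": 0,"dy": 0,"dz": 0.002,"rx": 0,"ry": 0,"rz": 0,"jaw": 1},{"dx": 0,"dy": 0,"dz": 0,"rx": 0,"ry": 0,"rz": 0,"jaw": 1},{"dx": 0,"dy": 0,"dz": 0,"rx": 0,"ry": 0,"rz": 0,"jaw": 1},{"dx": 0,"dy": 0,"dz": 0,"rx": 0,"ry": 0,"rz": 0,"jaw": 1}])

```text
time: 25.77
position: [486.9, 245.0, 107.3]
ee_rot: [0.999, -0.052, 0.0, -0.001]
force: [-3.3, -2.4, 5.2]
opening: 25.3
```

```bash
python3 st.py; python3 -c "
from h import *
s=snap('scene','19')['img']; e=snap('side','19')['img']
cv2.imwrite('pics/s19.png',np.hstack([cv2.resize(s[120:225,280:415],None,fx=4,fy=4,interpolation=cv2.INTER_CUBIC),cv2.resize(e[110:215,205:265],None,fx=4,fy=4,interpolation=cv2.INTER_CUBIC)]))"
```

```text
25.77 rest-frame tcp [ -0.94   0.42 107.27] F rest [-3.07 -2.78  5.19] T [-0.48  0.38  0.04] open 25.28
```

View pics/s19.png

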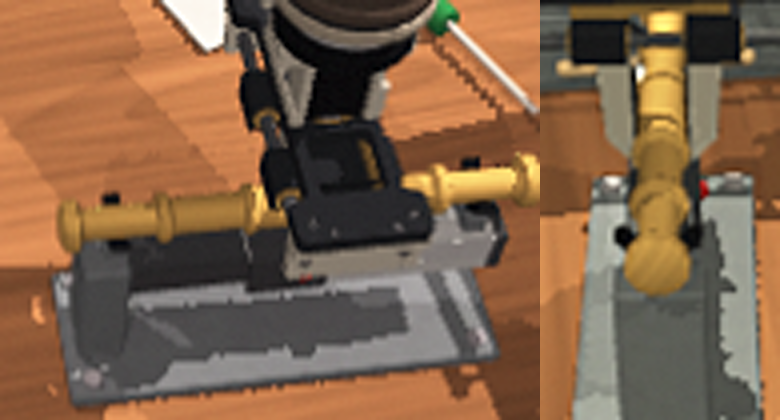

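Request:
arm_command(deltas=[{"dx": -0.005,"dy": 0,"dz": -0.003,"rx": 0,"ry": 0,"rz": 0,"jaw": 1},{"dx": 0,"dy": 0,"dz": 0,"rx": 0,"ry": 0,"rz": 0,"jaw": 0.35},{"dx": 0,"dy": 0,"dz": 0,"rx": 0,"ry": 0,"rz": 0,"jaw": 0},{"dx": 0,"dy": 0,"dz": 0,"rx": 0,"ry": 0,"rz": 0,"jaw": -0.5},{"dx": 0,"dy": 0,"dz": 0,"rx": 0,"ry": 0,"rz": 0,"jaw": -0.5}])

```text
time: 26.28
position: [486.2, 245.2, 106.9]
ee_rot: [0.999, -0.052, -0.0, -0.001]
force: [0.2, 0.7, -1.0]
opening: 45.2
```

```bash
python3 st.py
```

```text
26.28 rest-frame tcp [ -1.65   0.53 106.92] F rest [ 0.09  0.72 -0.98] T [-0.03 -0.1   0.03] open 45.19
```

Request:
arm_command(deltas=[{"dx": 0,"dy": 0,"dz": 0,"rx": 0,"ry": 0,"rz": 0,"jaw": -0.8},{"dx": 0,"dy": 0,"dz": 0,"rx": 0,"ry": 0,"rz": 0,"jaw": -0.8},{"dx": 0,"dy": 0,"dz": 0,"rx": 0,"ry": 0,"rz": 0,"jaw": -0.8},{"dx": 0,"dy": 0,"dz": -0.05,"rx": 0,"ry": 0,"rz": 0,"jaw": -0.8},{"dx": 0,"dy": 0,"dz": -0.1,"rx": 0,"ry": 0,"rz": 0,"jaw": -0.8}])

```text
time: 26.7
position: [485.6, 244.5, 121.5]
ee_rot: [0.999, -0.052, -0.001, -0.001]
force: [0.4, 0.8, 0.4]
opening: 78.4
```

Request:
arm_command(deltas=[{"dx": 0,"dy": 0,"dz": -0.2,"rx": 0,"ry": 0,"rz": 0,"jaw": -0.8},{"dx": 0,"dy": 0,"dz": -0.3,"rx": 0,"ry": 0,"rz": 0,"jaw": -0.8},{"dx": 0,"dy": 0,"dz": -0.3,"rx": 0,"ry": 0,"rz": 0,"jaw": -0.8},{"dx": 0,"dy": 0,"dz": -0.3,"rx": 0,"ry": 0,"rz": 0,"jaw": -0.8},{"dx": 0,"dy": 0.1,"dz": -0.2,"rx": 0,"ry": 0,"rz": 0,"jaw": -0.8}])

```text
time: 27.12
position: [485.4, 237.3, 256.0]
ee_rot: [0.999, -0.051, 0.001, -0.003]
force: [0.1, -0.2, 0.2]
opening: 82.4
```

Request:
arm_command(deltas=[{"dx": 0,"dy": 0.1,"dz": -0.05,"rx": 0,"ry": 0,"rz": 0,"jaw": -0.8},{"dx": 0,"dy": 0.1,"dz": 0,"rx": 0,"ry": 0,"rz": 0,"jaw": -0.8},{"dx": 0,"dy": 0.1,"dz": 0,"rx": 0,"ry": 0,"rz": 0,"jaw": -0.8},{"dx": 0,"dy": 0,"dz": 0,"rx": 0,"ry": 0,"rz": 0,"jaw": -0.8},{"dx": 0,"dy": 0,"dz": 0,"rx": 0,"ry": 0,"rz": 0,"jaw": -0.8}])

```text
time: 27.53
position: [481.7, 203.6, 255.7]
ee_rot: [0.999, -0.053, -0.001, -0.0]
force: [-0.3, 0.8, -1.5]
opening: 82.5
```

```bash
python3 -c "
from h import *
s=snap('scene','20')['img']; e=snap('side','20')['img']; w=snap('wrist','20'); print(w['tcp'][0])
cv2.imwrite('pics/s20.png',np.hstack([cv2.resize(s[140:220,280:415],None,fx=4,fy=4,interpolation=cv2.INTER_CUBIC),cv2.resize(e[120:200,205:265],None,fx=4,fy=4,interpolation=cv2.INTER_CUBIC)]))
cv2.imwrite('pics/w20.png',cv2.resize(w['img'][40:380,200:360],None,fx=1.75,fy=1.75,interpolation=cv2.INTER_CUBIC))"
```

```text
[481.73297302 204.98034563 256.02830271]
```

View pics/s20.png

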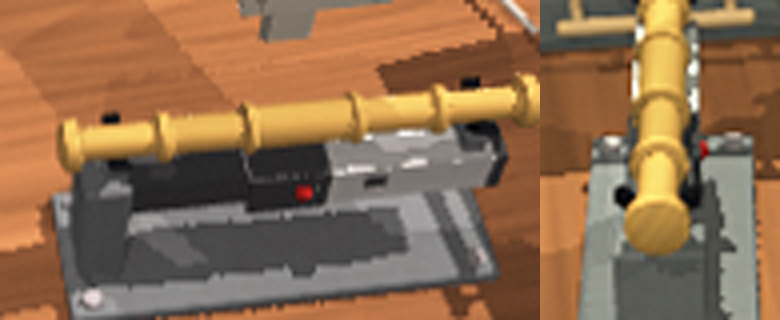

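View pics/w20.png

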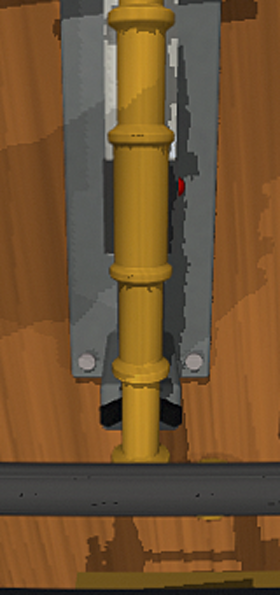

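```bash
python3 -c "
from h import *
print(finish_job()); print(monitor.state()['time'])"
```

```text
the job is handed in; nothing more can be done
None
the job is handed in; nothing more can be done
```

I drew the sleeve out until the button caught in the collar hole, laid the brass stem in both Vs, let go and handed the job in at about 27.7 s. No verdict was reported.

**Sleeve and button:** My first squeeze, at 15 to 25 N of grip, pulled the button only part way under the hole edge. It sprang back out when I opened the gripper. I gripped again and drew it to 26 N at the wrist before it ducked. I put the sleeve's friction and the pad's rub on the button at about 7 to 8 N. That left an estimated 18 to 20 N on the button, below the 25 N limit. This is an estimate, because the contact force itself is not reported.

The button came out through the collar hole at an estimated travel of 43 to 44 mm. A tug of 14.5 N at the wrist, about 11 N on the button, was held and did not move it.

**Stem:** I lowered it slowly. The wrist force went from -5.5 N with the stem hanging to +5 N with it resting, so about 10 N in all, before I opened the gripper and lifted away.

**Last pictures:** All three cameras were checked:
- The red button is out on the collar.
- The stem lies straight in both Vs, each V near the middle of its neck.
- The gripper is clear, about 120 mm above the stem.

**What disagreed:** The wrist camera read positions across the jaws about 1.5 mm off from where the fingers centred. I used the finger-centred value to place the stem.

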